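# Fit the square posts into the rack beam and log the kit

## Robot

A 7-joint arm with a two-finger parallel gripper is mounted at the origin on the work surface. World frame = base frame: x ahead of the robot, y to its left, z up, the work surface at z = 0. Lengths are in m, angles in rad, forces in N, time in s.
With the tool pointing down it reaches from about 0.4 to 0.85 m from the base axis. Payload 4.5 kg.
Tool frame: the origin (TCP) lies on the centre line of the jaws, within the pads' length; the fingertips stand 11 mm ahead of it and the grasp point (between the pads) lies 8 mm behind it; z points along the fingers, y is the line along which they close (so a half turn about z gives the same grasp; the last joint's range is limited). The gripper opens to 88 mm and grips with 3 to 60 N. Pads are 18 mm wide; open, the fingers measure 123 mm over their backs; the gripper's body (75 mm by 187 mm) begins 45 mm behind the grasp point.
Start: joints at [-1.091, 0.689, -0.195, 1.565, 0.157, 0.902, -0.215], TCP at [0.269, 0.564, 0.25] pointing down, gripper open.
Joint ranges: [-3.01, 3.01], [-0.46, 2.08], [-1.47, 1.51], [0.13, 2.56], [-1, 4.14], [0.04, 2.09], [-2.66, 2.66]. Speed limits (rad/s): [2.57, 2.57, 3.14, 3.14, 3.14, 3.14, 3.14].

## Interface

Orientations are given as a unit quaternion [x, y, z, w].
In Python, from plant import * gives the robot as it stands. The module is installed in compiled form; this text tells all that it offers.
- The arm moves only by the tool send_rows, never from a script. Its argument "motion" is a list of rows, each an object of numbers: "x", "y", "z": the shift along the tool's x, y, z in cm; "rx", "ry", "rz": the turn, a rotation vector about the tool's x, y, z in rad; "jaw": the finger opening in cm, from 0 to 8.81. In form: [{"x": .., "y": .., "z": .., "rx": .., "ry": .., "rz": .., "jaw": ..}, ...]. A call has exactly 5 rows; each row shifts and turns the commanded pose from where the row before left it, along the tool's axes as they then stand; what a row does not reach is not made up. A row lasts 1/10 s, in which the tool goes at most 50 mm and 8.59 degrees, less where a joint would pass 70% of its speed; a pose out of reach is approached as far as the arm can. A call is refused whole if a number of a shift passes 5 or a number of a turn 0.15, either way. A call with a gripper value outside its range is refused whole. The fingers move at their own pace and stop on an object; "grip_force" is the grip in N (left out, the last holds). Time passes only in rows, so rows that do not move let the fingers close, or fill a call up. It gives the time, the measured TCP pose, the force, the opening and the grip force at its end, in the units of the state.
- get_state(): the state, without advancing time (a new reading comes with each control period).
- snapshot(name): name is "scene" or "side" or "wrist"; returns a dict with "img" (420x560x3 uint8, red, green, blue), "vertical_fov" (degrees; the focal length in pixels is half the picture's height over the tangent of half this angle, whatever the lens; pixels are square), "cx", "cy" (the principal point, pixels), "extrinsics" (4x4, takes a point from camera to world coordinates). Camera axes: x right, y up, looking along -z (the intrinsics and any distortion apply to the point x, -y, -z); pixel columns grow to the right and rows downward; lengths in m; the calibration is good to about 2 mm. The wrist camera is an equidistant fisheye: a pixel r from the principal point sees the ray r / f radians off the axis. A picture is of the moment at which its call begins. There is no depth.
- finish_job(): hands the job in; it is judged then, once.
The state is a dict: "clock": time; "q": joint angles; "qd": joint speeds; "joint_torque": joint torques, N m; "tool_pos": TCP position; "eef_rot": TCP orientation; "contact_force": force on the tool from outside, world axes, zero at the start; "moment": the same for the moment, N m; "opening": opening from 0.0 (shut) to 1.0 (fully open); "finger_force": force on a finger pad.
Only numpy, scipy, OpenCV 4.12 (cv2) and the standard library are available. Lean on these libraries where they do the work, as an engineer would, in place of code of your own. Each camera call takes 0.05 s, during which the arm holds its last target. There are 200 camera calls.

## Task

Fit every loose steel rod on the bench, nose first, into a socket of the aluminium beam, one to a socket, any socket. First start all of them: push each about half-way in (about 65 mm of the socket's 130 mm) and let go; only when all are started and standing half-way, take each again further back and push it fully home against the socket's bottom. With all rods home, and not before, press the kit checker's button fully down and release it; leave the other things on the bench where they are.

Things in the scene. Friction and masses are not known exactly. Their poses are not given: they have to be found in the camera images.
- beam: Fixed aluminium beam in a blue jig: 145 deep (x) x 210 wide (y) x 70 mm high, its yaw varies. Origin on the table under the middle of the face with the sockets; x points level INTO the sockets, z up. Four blind square sockets, 15 x 15 mm, 130 mm deep, 3 mm mouth chamfer, at y = -75, -25, 25, 75, z = 40 mm. Jig walls at its ends and back are 12 mm thick, 50 mm high.
- bore0 (a point): Centre of the mouth of socket 0 of the beam (y = -75 mm of the beam's frame), in the plane of the face; axes as the beam's. On the beam's top two dark screws stand over this socket's centreline, 20 and 120 mm in from the face.
- bore1 (a point): Centre of the mouth of socket 1 of the beam (y = -25 mm of the beam's frame), in the plane of the face; axes as the beam's. On the beam's top two dark screws stand over this socket's centreline, 20 and 120 mm in from the face.
- bore2 (a point): Centre of the mouth of socket 2 of the beam (y = 25 mm of the beam's frame), in the plane of the face; axes as the beam's. On the beam's top two dark screws stand over this socket's centreline, 20 and 120 mm in from the face.
- bore3 (a point): Centre of the mouth of socket 3 of the beam (y = 75 mm of the beam's frame), in the plane of the face; axes as the beam's. On the beam's top two dark screws stand over this socket's centreline, 20 and 120 mm in from the face.
- rod0: Loose bright steel square rod, 12 x 12 mm, 180 mm long, 0.13 to 0.25 kg, lying on the mat at first, nose roughly towards the beam; may be absent; all alike. Origin at mid-length on its underside (6 mm below its axis); x runs along it to the nose, the last 12 mm of the tail is black. Home, 50 mm stands out of the beam; let go half-way it stays in the socket, its tail drooping by about 5 mm.
- rod1: Loose bright steel square rod, 12 x 12 mm, 180 mm long, 0.13 to 0.25 kg, lying on the mat at first, nose roughly towards the beam; may be absent; all alike. Origin at mid-length on its underside (6 mm below its axis); x runs along it to the nose, the last 12 mm of the tail is black. Home, 50 mm stands out of the beam; let go half-way it stays in the socket, its tail drooping by about 5 mm.
- rod2: Loose bright steel square rod, 12 x 12 mm, 180 mm long, 0.13 to 0.25 kg, lying on the mat at first, nose roughly towards the beam; may be absent; all alike. Origin at mid-length on its underside (6 mm below its axis); x runs along it to the nose, the last 12 mm of the tail is black. Home, 50 mm stands out of the beam; let go half-way it stays in the socket, its tail drooping by about 5 mm.
- rod3: Loose bright steel square rod, 12 x 12 mm, 180 mm long, 0.13 to 0.25 kg, lying on the mat at first, nose roughly towards the beam; may be absent; all alike. Origin at mid-length on its underside (6 mm below its axis); x runs along it to the nose, the last 12 mm of the tail is black. Home, 50 mm stands out of the beam; let go half-way it stays in the socket, its tail drooping by about 5 mm.
- rod0_tip (a point): Centre of the nose end of rod 0, on its axis, 90 mm ahead of mid-length; x along the rod, outward. The nose is a stepped pilot, 8 x 8 mm, 8 mm long.
- rod1_tip (a point): Centre of the nose end of rod 1, on its axis, 90 mm ahead of mid-length; x along the rod, outward. The nose is a stepped pilot, 8 x 8 mm, 8 mm long.
- rod2_tip (a point): Centre of the nose end of rod 2, on its axis, 90 mm ahead of mid-length; x along the rod, outward. The nose is a stepped pilot, 8 x 8 mm, 8 mm long.
- rod3_tip (a point): Centre of the nose end of rod 3, on its axis, 90 mm ahead of mid-length; x along the rod, outward. The nose is a stepped pilot, 8 x 8 mm, 8 mm long.
- mat: Fixed black rubber mat, 300 x 220 x 3 mm, on which the rods start; origin under its centre, z up.
- checker: Fixed grey kit checker, a box 110 x 150 x 45 mm with a push button on its top; origin under its centre, z up.
- check_top (a point): Centre of the top of the checker's white round push button, 28 mm across, pressed straight down.
- check (a joint): Travel of the button in m: 0 up, 0.006 fully down; a spring that takes 5 N at full travel returns it.
- spray: Loose spray can, 58 mm across, 190 mm high, standing on the table; origin under its centre. Leave it alone.
- driver: Loose screwdriver with a red handle, about 170 mm long, lying near the robot on its right; origin on it. Leave it alone.
- tape: Loose roll of tape, 72 mm across, 24 mm high, lying flat; origin under its centre. Leave it alone.
Not all that is in view belongs to the job. There is more than one size of the checker; the job needs the smaller.

How it is judged:
By the outcome, as a careful person would: the job done as asked, in the order asked, and still so for the second after the job is handed in, with the robot touching nothing.
Of rod0, rod1, rod2, rod3 only 3 to 4 are there at a start; the rules pass over those that are not, and their reading is None.
At some moment in a run one of rod0, rod1, rod2, rod3 may be knocked a few centimetres aside while the robot is not near it.
Once in a run the grip may slacken for a moment while it holds something.
It also fails if it takes over 210 s, if anything falls off the work surface, if the arm or the gripper's body presses on something with over 40 N, if the wrist force passes 120 N, or if a joint passes its speed limit or range.

## Working session

There is one attempt and no reset: what is moved stays moved. The work goes in short steps, Python scripts to look and compute and a tool call to move; the robot and the scene stay as the last step left them, time stands still between calls to the robot, and variables do not carry over. Pictures are saved under pics/ and viewed, at most 14 in all, crops included, and the job is handed in when it is done.

Besides the shell and the picture viewer there is one more tool, called after "Request:" by a JSON object that holds its "fn" and its "kwargs", one argument or row to a line. send_rows: Moves the arm, as the interface text tells. Its arguments: {"type":"object","properties":{"motion":{"type":"array"},"grip_force":{"type":"number"}},"required":["motion"]}

```bash
mkdir -p pics; python3 - <<'E'
from plant import *
import cv2,numpy as np,pickle
print(get_state())
for n in ["scene","side","wrist"]:
    s=snapshot(n); pickle.dump(s,open(f"{n}0.pkl","wb"))
    cv2.imwrite(f"pics/{n}0.png",cv2.cvtColor(s["img"],cv2.COLOR_RGB2BGR))
    print(n,s["vertical_fov"],s["cx"],s["cy"],np.round(s["extrinsics"],4).tolist(),[k for k in s])
E
```

```text
{'clock': 0.0, 'q': array([-1.09120346,  0.69000193, -0.19450957,  1.56634015,  0.1573007 ,
        0.90249663, -0.21509315]), 'qd': array([-0.00013294,  0.00030293, -0.00169193,  0.00029737, -0.00112091,
        0.00053416, -0.00022544]), 'joint_torque': array([ 9.20508573e-04, -5.27561152e+01, -1.26616392e+00, -1.53424573e+01,
       -5.25027502e-02,  6.54294287e-03,  1.67313101e-04]), 'tool_pos': array([0.26926471, 0.5633428 , 0.24889974]), 'eef_rot': array([ 2.21012414e-01,  9.75270554e-01, -9.16876223e-04, -1.38210939e-04]), 'contact_force': array([ 0.15817118, -0.39698225,  0.20502753]), 'moment': array([-0.01007067, -0.00801245, -0.00101238]), 'finger_force': 0.0, 'opening': 1.0038214796481804}
scene 49.061356575374035 270.9819864485353 202.72301047454567 [[-0.4337, -0.7852, 0.4419, 1.1053], [0.901, -0.3712, 0.2247, 0.3128], [-0.0125, 0.4956, 0.8685, 1.2203], [0.0, 0.0, 0.0, 1.0]] ['img', 'vertical_fov', 'cx', 'cy', 'extrinsics']
side 51.43790051984255 279.6384090105961 212.96943817461613 [[0.8633, 0.3793, -0.3329, 0.1692], [-0.5046, 0.6535, -0.5642, -0.5852], [0.0035, 0.655, 0.7556, 0.8755], [0.0, 0.0, 0.0, 1.0]] ['img', 'vertical_fov', 'cx', 'cy', 'extrinsics']
wrist 65.70646984690485 276.6514633044302 214.8511496452438 [[0.4306, -0.8719, -0.2331, 0.2097], [0.9025, 0.4157, 0.1123, 0.5921], [-0.001, -0.2588, 0.9659, 0.383], [0.0, 0.0, 0.0, 1.0]] ['img', 'vertical_fov', 'cx', 'cy', 'extrinsics']
```

View pics/scene0.png

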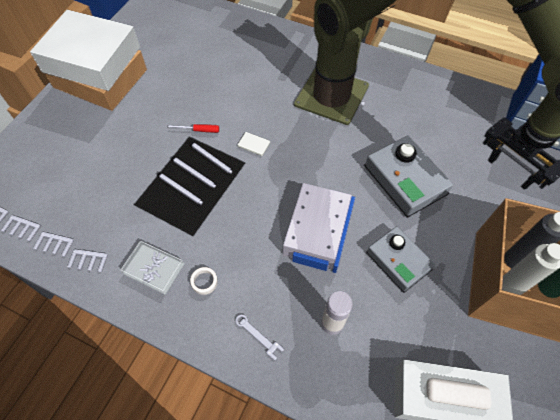

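View pics/side0.png

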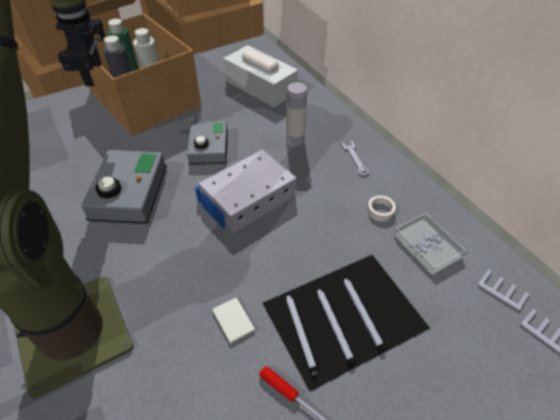

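View pics/wrist0.png

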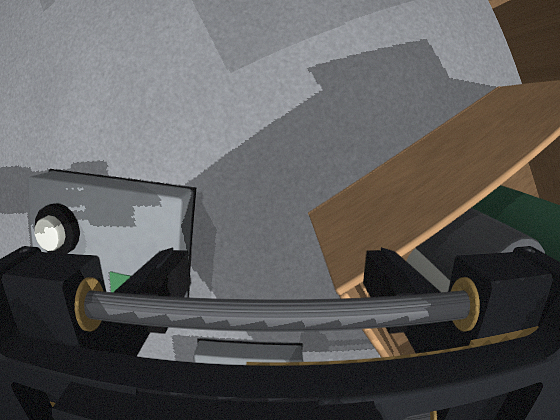

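```bash
cat > h.py <<'E'
import numpy as np,cv2,pickle
from scipy.spatial.transform import Rotation as R
def foc(s): return 210/np.tan(np.radians(s["vertical_fov"])/2)
def rays(s,uv,fish=False):
    uv=np.atleast_2d(np.asarray(uv,float)); d=(uv-[s["cx"],s["cy"]])/foc(s)
    if fish:
        r=np.linalg.norm(d,axis=1,keepdims=True)+1e-12
        c=np.c_[d/r*np.sin(r),np.cos(r)]
    else: c=np.c_[d,np.ones(len(d))]
    c=c*[1,-1,-1]; E=s["extrinsics"]
    return E[:3,3],c@E[:3,:3].T
def onz(s,uv,z,fish=False):
    o,d=rays(s,uv,fish); return o+d*((z-o[2])/d[:,2])[:,None]
def proj(s,P,fish=False):
    E=s["extrinsics"]; c=(np.atleast_2d(P)-E[:3,3])@E[:3,:3]*[1,-1,-1]
    if fish:
        h=np.linalg.norm(c[:,:2],axis=1,keepdims=True)+1e-12; d=c[:,:2]/h*np.arctan2(h,c[:,2:])
    else: d=c[:,:2]/c[:,2:]
    return d*foc(s)+[s["cx"],s["cy"]]
def blobs(mask,lo,hi):
    n,l,st,c=cv2.connectedComponentsWithStats(mask.astype(np.uint8))
    return [(c[i],st[i],l==i) for i in range(1,n) if lo<=st[i,4]<=hi]
E
python3 - <<'E'
from h import *
S={n:pickle.load(open(n+"0.pkl","rb")) for n in("scene","side")}
roi={"scene":(283,180,356,262),"side":(196,150,298,225)}
matroi={"scene":(150,130,240,225),"side":(270,270,420,375)}
for n,s in S.items():
    im=s["img"]; g=cv2.cvtColor(im,cv2.COLOR_RGB2GRAY)
    x0,y0,x1,y1=roi[n]
    bh=cv2.morphologyEx(g,cv2.MORPH_BLACKHAT,np.ones((9,9)))
    m=np.zeros_like(g); m[y0:y1,x0:x1]=bh[y0:y1,x0:x1]>50
    for c,st,l in blobs(m,3,60):
        w=bh*l; yy,xx=np.nonzero(l); ww=bh[yy,xx].astype(float); c=(np.array([xx,yy])*ww).sum(1)/ww.sum()
        print(n,"screw?",np.round(c,1),st[4],np.round(onz(s,c,.07)[0],3))
    x0,y0,x1,y1=matroi[n]; m=np.zeros_like(g); m[y0:y1,x0:x1]=g[y0:y1,x0:x1]>105
    for c,st,l in blobs(m,60,2000):
        yy,xx=np.nonzero(l); p=np.c_[xx,yy].astype(np.float32)
        q=onz(s,p,.012)[:,:2]; cc=q.mean(0); u,sv,vt=np.linalg.svd(q-cc,full_matrices=False); v=vt[0]; v=v*np.sign(v[1])
        t=(q-cc)@v
        print(n,"rod",np.round(c,1),st[4],"ctr",np.round(cc,3),"yaw",np.round(np.degrees(np.arctan2(v[1],v[0])),1),"len",np.round([t.min(),t.max()],3),"ends",np.round(cc+t.min()*v,3),np.round(cc+t.max()*v,3))
E
```

```text
scene screw? [300.4 185.2] 8 [0.43  0.068 0.07 ]
scene screw? [306.9 192.4] 9 [0.444 0.095 0.07 ]
scene screw? [340.3 200.9] 9 [0.429 0.193 0.07 ]
scene screw? [302.4 206.7] 10 [0.494 0.102 0.07 ]
scene screw? [336.5 215.6] 12 [0.479 0.201 0.07 ]
scene screw? [297.7 221.9] 9 [0.544 0.11  0.07 ]
scene screw? [332.6 230.8] 10 [0.528 0.209 0.07 ]
scene screw? [293.  237.2] 10 [0.593 0.117 0.07 ]
scene screw? [328.4 246.6] 12 [0.577 0.216 0.07 ]
scene screw? [289.6 256.8] 5 [0.65  0.133 0.07 ]
scene rod [211.6 157.5] 215 ctr [ 0.421 -0.245] yaw 75.5 len [-0.087  0.086] ends [ 0.4   -0.329] [ 0.443 -0.162]
scene rod [194.3 172.3] 228 ctr [ 0.494 -0.267] yaw 78.3 len [-0.086  0.086] ends [ 0.477 -0.351] [ 0.511 -0.182]
scene rod [226.6 206.5] 1045 ctr [ 0.559 -0.115] yaw 6.2 len [-0.127  0.08 ] ends [ 0.432 -0.129] [ 0.638 -0.107]
scene rod [180.6 188.5] 234 ctr [ 0.564 -0.275] yaw 79.0 len [-0.086  0.085] ends [ 0.548 -0.359] [ 0.58  -0.191]
scene rod [156.5 220.7] 120 ctr [ 0.691 -0.28 ] yaw 93.2 len [-0.029  0.04 ] ends [ 0.693 -0.31 ] [ 0.689 -0.241]
side screw? [226. 151.] 3 [0.51  0.
[... 627 characters left out ...]
68 -0.151] [ 0.412 -0.115]
side rod [408. 284.] 754 ctr [ 0.696 -0.275] yaw 72.5 len [-0.072  0.047] ends [ 0.674 -0.344] [ 0.71 -0.23]
side rod [362.8 312.1] 453 ctr [ 0.562 -0.279] yaw 79.1 len [-0.079  0.089] ends [ 0.548 -0.356] [ 0.579 -0.192]
side rod [334.7 324.5] 459 ctr [ 0.492 -0.272] yaw 78.4 len [-0.078  0.089] ends [ 0.476 -0.348] [ 0.51  -0.185]
side rod [300.4 331.8] 479 ctr [ 0.42  -0.249] yaw 75.9 len [-0.079  0.089] ends [ 0.4   -0.325] [ 0.441 -0.163]
side rod [279.8 355.1] 787 ctr [ 0.356 -0.272] yaw 79.9 len [-0.05  0.08] ends [ 0.347 -0.321] [ 0.37  -0.193]
side rod [394.8 361.2] 1476 ctr [ 0.551 -0.401] yaw 169.9 len [-0.076  0.108] ends [ 0.626 -0.414] [ 0.444 -0.382]
```

Request:
{"fn": "send_rows", "kwargs": {
  "motion": [
    {"rz":0.15},
    {"rz":0.15},
    {"rz":0.15},
    {"rz":0.15},
    {"rz":0.15}
  ],
  "grip_force": 30
}}

```text
schema error: expected keys x, y, z, rx, ry, rz, jaw
```

Request:
{"fn": "send_rows", "kwargs": {
  "motion": [
    {"rz":0.15},
    {"rz":0.15},
    {"rz":0.15},
    {"rz":0.15},
    {"rz":0.0235}
  ]
}}

```text
schema error: expected keys x, y, z, rx, ry, rz, jaw
```

Request:
{"fn": "send_rows", "kwargs": {
  "motion": [
    {"x":-3.2,"y":2.5},
    {"x":-3.2,"y":2.5},
    {"x":-3.2,"y":2.5},
    {"x":-3.2,"y":2.5},
    {"x":-3.2,"y":2.5}
  ]
}}

```text
schema error: expected keys x, y, z, rx, ry, rz, jaw
```

Request:
{"fn": "send_rows", "kwargs": {
  "motion": [
    {"x":-3.2,"y":2.5},
    {"x":-3.2,"y":2.5},
    {"x":-3.2,"y":2.5},
    {"x":-3.2,"y":2.5},
    {"x":-3.2,"y":2.5}
  ]
}}

```text
schema error: expected keys x, y, z, rx, ry, rz, jaw
```

Request:
{"fn": "send_rows", "kwargs": {
  "motion": [
    {"x":0,"y":0,"z":0,"rx":0,"ry":0,"rz":0.15,"jaw":8},
    {"x":0,"y":0,"z":0,"rx":0,"ry":0,"rz":0.15,"jaw":8},
    {"x":0,"y":0,"z":0,"rx":0,"ry":0,"rz":0.15,"jaw":8},
    {"x":0,"y":0,"z":0,"rx":0,"ry":0,"rz":0.15,"jaw":8},
    {"x":0,"y":0,"z":0,"rx":0,"ry":0,"rz":0.15,"jaw":8}
  ],
  "grip_force": 30
}}

```text
clock: 0.65
tool_pos: [0.2693, 0.5637, 0.2494]
eef_rot: [0.565, 0.825, -0.0, -0.0]
contact_force: [-0.5, -0.4, 0.1]
opening: 0.906
finger_force: 0.0
```

Request:
{"fn": "send_rows", "kwargs": {
  "motion": [
    {"x":0,"y":0,"z":0,"rx":0,"ry":0,"rz":0.15,"jaw":6},
    {"x":0,"y":0,"z":0,"rx":0,"ry":0,"rz":0.15,"jaw":6},
    {"x":0,"y":0,"z":0,"rx":0,"ry":0,"rz":0.15,"jaw":6},
    {"x":0,"y":0,"z":0,"rx":0,"ry":0,"rz":0.15,"jaw":6},
    {"x":0,"y":0,"z":0,"rx":0,"ry":0,"rz":0.0235,"jaw":6}
  ]
}}

```text
clock: 1.15
tool_pos: [0.2691, 0.5638, 0.2494]
eef_rot: [0.79, 0.614, -0.0, 0.0]
contact_force: [-0.0, 0.2, 0.0]
opening: 0.683
finger_force: 0.0
```

Request:
{"fn": "send_rows", "kwargs": {
  "motion": [
    {"x":-3.2,"y":2.5,"z":0,"rx":0,"ry":0,"rz":0,"jaw":5},
    {"x":-3.2,"y":2.5,"z":0,"rx":0,"ry":0,"rz":0,"jaw":5},
    {"x":-3.2,"y":2.5,"z":0,"rx":0,"ry":0,"rz":0,"jaw":5},
    {"x":-3.2,"y":2.5,"z":0,"rx":0,"ry":0,"rz":0,"jaw":5},
    {"x":-3.2,"y":2.5,"z":0,"rx":0,"ry":0,"rz":0,"jaw":5}
  ]
}}

```text
clock: 1.65
tool_pos: [0.3517, 0.3766, 0.2498]
eef_rot: [0.788, 0.615, 0.0, -0.0]
contact_force: [0.2, 0.8, 0.1]
opening: 0.57
finger_force: 0.0
```

Request:
{"fn": "send_rows", "kwargs": {
  "motion": [
    {"x":-3.2,"y":2.5,"z":0,"rx":0,"ry":0,"rz":0,"jaw":5},
    {"x":-3.2,"y":2.5,"z":0,"rx":0,"ry":0,"rz":0,"jaw":5},
    {"x":-3.2,"y":2.5,"z":0,"rx":0,"ry":0,"rz":0,"jaw":5},
    {"x":-3.2,"y":2.5,"z":0,"rx":0,"ry":0,"rz":0,"jaw":5},
    {"x":-3.2,"y":2.5,"z":0,"rx":0,"ry":0,"rz":0,"jaw":5}
  ]
}}

```text
clock: 2.15
tool_pos: [0.4336, 0.1908, 0.2498]
eef_rot: [0.788, 0.615, 0.0, -0.0]
contact_force: [0.0, -0.0, -0.4]
opening: 0.566
finger_force: 0.0
```

Request:
{"fn": "send_rows", "kwargs": {
  "motion": [
    {"x":-4.37,"y":0.93,"z":0,"rx":0,"ry":0,"rz":0,"jaw":5},
    {"x":-4.37,"y":0.93,"z":0,"rx":0,"ry":0,"rz":0,"jaw":5},
    {"x":-4.37,"y":0.93,"z":0,"rx":0,"ry":0,"rz":0,"jaw":5},
    {"x":-4.37,"y":0.93,"z":0,"rx":0,"ry":0,"rz":0,"jaw":5},
    {"x":-4.37,"y":0.93,"z":0,"rx":0,"ry":0,"rz":0,"jaw":5}
  ]
}}

```text
clock: 2.65
tool_pos: [0.4242, -0.0326, 0.2498]
eef_rot: [0.788, 0.615, 0.0, 0.0]
contact_force: [1.3, -0.3, -0.4]
opening: 0.571
finger_force: 0.0
```

Request:
{"fn": "send_rows", "kwargs": {
  "motion": [
    {"x":-4.37,"y":0.93,"z":0,"rx":0,"ry":0,"rz":0,"jaw":5},
    {"x":-4.37,"y":0.93,"z":0,"rx":0,"ry":0,"rz":0,"jaw":5},
    {"x":-4.37,"y":0.93,"z":0,"rx":0,"ry":0,"rz":0,"jaw":5},
    {"x":-4.37,"y":0.93,"z":0,"rx":0,"ry":0,"rz":0,"jaw":5},
    {"x":-4.37,"y":0.93,"z":0,"rx":0,"ry":0,"rz":0,"jaw":5}
  ]
}}

```text
clock: 3.15
tool_pos: [0.4155, -0.256, 0.2498]
eef_rot: [0.788, 0.615, 0.0, 0.0]
contact_force: [1.3, 0.1, -0.8]
opening: 0.568
finger_force: 0.0
```

Request:
{"fn": "send_rows", "kwargs": {
  "motion": [
    {"x":0,"y":0,"z":5,"rx":0,"ry":0,"rz":0,"jaw":5},
    {"x":0,"y":0,"z":5,"rx":0,"ry":0,"rz":0,"jaw":5},
    {"x":0,"y":0,"z":3,"rx":0,"ry":0,"rz":0,"jaw":5},
    {"x":0,"y":0,"z":0,"rx":0,"ry":0,"rz":0,"jaw":5},
    {"x":0,"y":0,"z":0,"rx":0,"ry":0,"rz":0,"jaw":5}
  ]
}}

```text
clock: 3.65
tool_pos: [0.4159, -0.2542, 0.12]
eef_rot: [0.789, 0.615, 0.0, -0.0]
contact_force: [-0.1, -0.1, 0.7]
opening: 0.567
finger_force: 0.0
```

```bash
python3 - <<'E'
from plant import *
import cv2,numpy as np,pickle
s=snapshot("wrist"); pickle.dump(s,open("wrist1.pkl","wb"))
cv2.imwrite("pics/wrist1.png",cv2.cvtColor(s["img"],cv2.COLOR_RGB2BGR))
st=get_state(); print(st["tool_pos"],st["eef_rot"],st["q"])
E
```

```text
[ 0.41653244 -0.25450152  0.12085436] [7.88902567e-01 6.14517603e-01 4.69660839e-04 7.96986992e-04] [ 0.43511756  0.73874453  0.0307878   2.09101368 -0.06830062  0.31090521
  0.27563288]
```

View pics/wrist1.png

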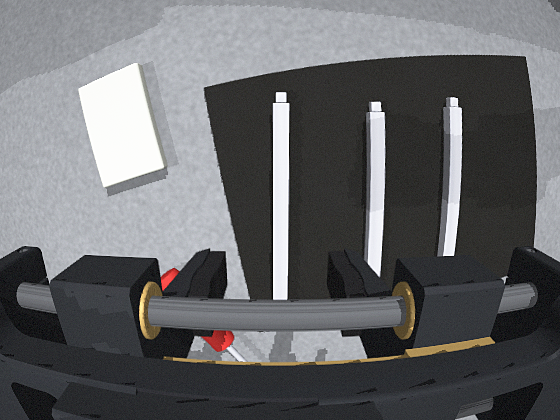

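```bash
cat >> h.py <<'E'
def wrod(s,ztop=.015,thr=140):
    """bright elongated blobs above the gripper bar -> rod axis line & nose in world (top-face plane)"""
    g=cv2.cvtColor(s["img"],cv2.COLOR_RGB2GRAY); hsv=cv2.cvtColor(s["img"],cv2.COLOR_RGB2HSV)
    m=(g>thr)&(hsv[...,1]<60); m[245:]=0
    out=[]
    for c,st,l in blobs(m,600,6000):
        if st[3]<80 or st[2]>60: continue
        yy,xx=np.nonzero(l); p=np.c_[xx,yy]; q=onz(s,p,ztop,True)[:,:2]
        # mid column of each row
        rows=np.unique(yy); mid=np.array([[xx[yy==r].mean(),r] for r in rows if r>st[1]+14]); Q=onz(s,mid,ztop,True)[:,:2]
        cc=Q.mean(0); v=np.linalg.svd(Q-cc)[2][0]; v*=np.sign(v[1]); nose=cc+v*np.max((q-cc)@v)
        out.append((nose,np.degrees(np.arctan2(v[1],v[0])),nose-.09*v)); 
    return out
E
python3 - <<'E'
from h import *
s=pickle.load(open("wrist1.pkl","rb"))
for n,y,c in wrod(s): print("nose",n.round(4),"yaw",round(y,2),"ctr",c.round(4))
# project TCP & grasp pt into image for checking
print(proj(s,[[.4165,-.2545,.015]],True))
E
```

```text
nose [ 0.5789 -0.1919] yaw 79.06 ctr [ 0.5618 -0.2803]
nose [ 0.4398 -0.1714] yaw 75.73 ctr [ 0.4176 -0.2586]
nose [ 0.5101 -0.1855] yaw 78.23 ctr [ 0.4917 -0.2736]
[[277.42522894 218.08689773]]
```

Request:
{"fn": "send_rows", "kwargs": {
  "motion": [
    {"x":0,"y":0.2,"z":3.5,"rx":0,"ry":0,"rz":0,"jaw":5},
    {"x":0,"y":0,"z":3.5,"rx":0,"ry":0,"rz":0,"jaw":5},
    {"x":0,"y":0,"z":2.4,"rx":0,"ry":0,"rz":0,"jaw":5},
    {"x":0,"y":0,"z":1,"rx":0,"ry":0,"rz":0,"jaw":5},
    {"x":0,"y":0,"z":0,"rx":0,"ry":0,"rz":0,"jaw":5}
  ],
  "grip_force": 40
}}

```text
clock: 4.2
tool_pos: [0.4183, -0.2549, 0.0162]
eef_rot: [0.789, 0.614, 0.0, 0.0]
contact_force: [-0.2, 0.2, 0.1]
opening: 0.57
finger_force: 0.0
```

Request:
{"fn": "send_rows", "kwargs": {
  "motion": [
    {"x":0,"y":0,"z":0,"rx":0,"ry":0,"rz":0,"jaw":3},
    {"x":0,"y":0,"z":0,"rx":0,"ry":0,"rz":0,"jaw":0},
    {"x":0,"y":0,"z":0,"rx":0,"ry":0,"rz":0,"jaw":0},
    {"x":0,"y":0,"z":0,"rx":0,"ry":0,"rz":0,"jaw":0},
    {"x":0,"y":0,"z":0,"rx":0,"ry":0,"rz":0,"jaw":0}
  ]
}}

```text
clock: 4.7
tool_pos: [0.418, -0.2548, 0.0161]
eef_rot: [0.789, 0.614, 0.0, 0.0]
contact_force: [1.7, -0.4, 0.2]
opening: 0.136
finger_force: 0.9
```

Request:
{"fn": "send_rows", "kwargs": {
  "motion": [
    {"x":0,"y":0,"z":0,"rx":0,"ry":0,"rz":0,"jaw":0},
    {"x":0,"y":0,"z":0,"rx":0,"ry":0,"rz":0,"jaw":0},
    {"x":0,"y":0,"z":0,"rx":0,"ry":0,"rz":0,"jaw":0},
    {"x":0,"y":0,"z":0,"rx":0,"ry":0,"rz":0,"jaw":0},
    {"x":0,"y":0,"z":0,"rx":0,"ry":0,"rz":0,"jaw":0}
  ]
}}

```text
clock: 5.2
tool_pos: [0.4181, -0.2548, 0.0161]
eef_rot: [0.789, 0.614, 0.0, 0.0]
contact_force: [0.9, 0.0, 5.7]
opening: 0.128
finger_force: 40.0
```

Request:
{"fn": "send_rows", "kwargs": {
  "motion": [
    {"x":0,"y":0,"z":-1.5,"rx":0,"ry":0,"rz":0,"jaw":0},
    {"x":0,"y":0,"z":-2,"rx":0,"ry":0,"rz":0,"jaw":0},
    {"x":0,"y":0,"z":-2,"rx":0,"ry":0,"rz":-0.07,"jaw":0},
    {"x":0,"y":0,"z":0,"rx":0,"ry":0,"rz":-0.1,"jaw":0},
    {"x":0,"y":0,"z":0,"rx":0,"ry":0,"rz":-0.1,"jaw":0}
  ]
}}

```text
clock: 5.7
tool_pos: [0.4176, -0.2546, 0.071]
eef_rot: [0.698, 0.716, -0.0, 0.0]
contact_force: [0.3, 0.4, -2.5]
opening: 0.127
finger_force: 40.0
```

Request:
{"fn": "send_rows", "kwargs": {
  "motion": [
    {"x":0,"y":0,"z":0,"rx":0,"ry":0,"rz":-0.1,"jaw":0},
    {"x":0,"y":0,"z":0,"rx":0,"ry":0,"rz":-0.027,"jaw":0},
    {"x":2.1,"y":0.8,"z":0,"rx":0,"ry":0,"rz":0,"jaw":0},
    {"x":2.1,"y":0.8,"z":0,"rx":0,"ry":0,"rz":0,"jaw":0},
    {"x":2.1,"y":0.8,"z":0,"rx":0,"ry":0,"rz":0,"jaw":0}
  ]
}}

```text
clock: 6.2
tool_pos: [0.4319, -0.1881, 0.0704]
eef_rot: [0.654, 0.757, -0.0, -0.0]
contact_force: [0.4, -0.4, -2.3]
opening: 0.133
finger_force: 40.0
```

Request:
{"fn": "send_rows", "kwargs": {
  "motion": [
    {"x":2.1,"y":0.8,"z":0,"rx":0,"ry":0,"rz":0,"jaw":0},
    {"x":2.1,"y":0.8,"z":0,"rx":0,"ry":0,"rz":0,"jaw":0},
    {"x":2.1,"y":0.8,"z":0,"rx":0,"ry":0,"rz":0,"jaw":0},
    {"x":2.1,"y":0.8,"z":0,"rx":0,"ry":0,"rz":0,"jaw":0},
    {"x":2.1,"y":0.8,"z":0,"rx":0,"ry":0,"rz":0,"jaw":0}
  ]
}}

```text
clock: 6.7
tool_pos: [0.456, -0.0781, 0.0704]
eef_rot: [0.653, 0.757, -0.0, -0.0]
contact_force: [-0.2, -0.0, -1.8]
opening: 0.127
finger_force: 40.0
```

Request:
{"fn": "send_rows", "kwargs": {
  "motion": [
    {"x":2.1,"y":0.6,"z":0,"rx":0,"ry":0,"rz":0,"jaw":0},
    {"x":2.1,"y":0.6,"z":1,"rx":0,"ry":0,"rz":0,"jaw":0},
    {"x":0,"y":0,"z":1,"rx":0,"ry":0,"rz":0,"jaw":0},
    {"x":0,"y":0,"z":0.4,"rx":0,"ry":0,"rz":0,"jaw":0},
    {"x":0,"y":0,"z":0,"rx":0,"ry":0,"rz":0,"jaw":0}
  ]
}}

```text
clock: 7.2
tool_pos: [0.461, -0.0369, 0.046]
eef_rot: [0.653, 0.757, -0.001, -0.0]
contact_force: [0.5, 0.2, -2.6]
opening: 0.127
finger_force: 40.0
```

```bash
python3 - <<'E'
from plant import *
import cv2,numpy as np,pickle
from h import *
s=snapshot("wrist"); pickle.dump(s,open("wrist2.pkl","wb"))
cv2.imwrite("pics/wrist2.png",cv2.cvtColor(s["img"],cv2.COLOR_RGB2BGR))
st=get_state(); print(st["tool_pos"],st["eef_rot"],st["q"])
E
```

```text
[ 0.46119906 -0.03710367  0.0464082 ] [ 6.53620203e-01  7.56822310e-01 -7.62465922e-04 -1.99260358e-04] [-0.02567175  0.88178413  0.00926646  2.18483211 -0.0822494   0.07657112
  0.20831777]
```

View pics/wrist2.png

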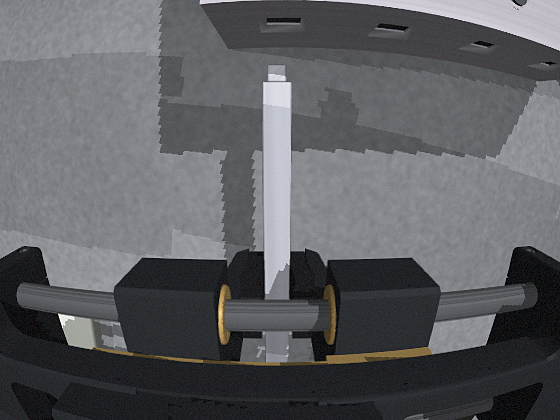

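```bash
python3 - <<'E'
from h import *
s=pickle.load(open("wrist2.pkl","rb"))
g=cv2.cvtColor(s["img"],cv2.COLOR_RGB2GRAY)
m=np.zeros_like(g); bh=cv2.morphologyEx(g,cv2.MORPH_BLACKHAT,np.ones((25,45))); m[5:75,255:560]=bh[5:75,255:560]>25
for c,st,l in blobs(m,20,800): print(c.round(1),st,onz(s,c,.04,True).round(4))
e=[]
for nm,p in dict(s3=(.4464,.075,.04),s2=(.4958,.0825,.04),s1=(.5452,.0899,.04)).items(): print(nm,proj(s,[p],True).round(1))
print("nose",onz(s,[[276,68],[276,82]],.04,True), "shoulder top",onz(s,[[277,82]],.046,True))
print("rod axis pts",onz(s,[[277,90],[277,230]],.046,True))
E
```

```text
[283.4  13.6] [266   5  36  18 611] [[0.4467 0.0807 0.04  ]]
[274.1  39.3] [255  29  46  19 485] [[0.4446 0.068  0.04  ]]
[385.8  44.5] [366  37  38  17 356] [[0.4933 0.0757 0.04  ]]
s3 [[280.8  25.2]]
s2 [[392.7  32.3]]
s1 [[483.5  49.2]]
nose [[0.44726919 0.05519724 0.04      ]
 [0.44817738 0.04906462 0.04      ]] shoulder top [[0.44873167 0.04825078 0.046     ]]
rod axis pts [[ 0.44922306  0.04493146  0.046     ]
 [ 0.45788889 -0.01353939  0.046     ]]
```

Request:
{"fn": "send_rows", "kwargs": {
  "motion": [
    {"x":0.2,"y":2.6,"z":-0.07,"rx":0,"ry":0,"rz":0,"jaw":0},
    {"x":0.2,"y":2.6,"z":0,"rx":0,"ry":0,"rz":0,"jaw":0},
    {"x":0,"y":0,"z":0,"rx":0,"ry":0,"rz":0,"jaw":0},
    {"x":0,"y":0,"z":0,"rx":0,"ry":0,"rz":0,"jaw":0},
    {"x":0,"y":0,"z":0,"rx":0,"ry":0,"rz":0,"jaw":0}
  ]
}}

```text
clock: 7.75
tool_pos: [0.5112, -0.0251, 0.0475]
eef_rot: [0.653, 0.757, -0.001, -0.001]
contact_force: [1.0, 0.3, -2.6]
opening: 0.131
finger_force: 40.0
```

```bash
python3 - <<'E'
from plant import *
from h import *
s=snapshot("wrist"); pickle.dump(s,open("wrist3.pkl","wb"))
cv2.imwrite("pics/wrist3.png",cv2.resize(cv2.cvtColor(s["img"],cv2.COLOR_RGB2BGR)[0:140,160:480],None,fx=2.4,fy=2.4))
st=get_state(); print(st["tool_pos"],st["eef_rot"],st["q"])
print("s2",proj(s,[(.4958,.0825,.04)],True))
E
```

```text
[ 0.51115888 -0.02494457  0.04744987] [ 6.53210250e-01  7.57175889e-01 -8.11103314e-04 -6.20092658e-04] [-0.05637007  0.89477675  0.02461768  2.04063166 -0.09097193  0.20918679
  0.19523504]
s2 [[277.75968078  34.99147028]]
```

View pics/wrist3.png

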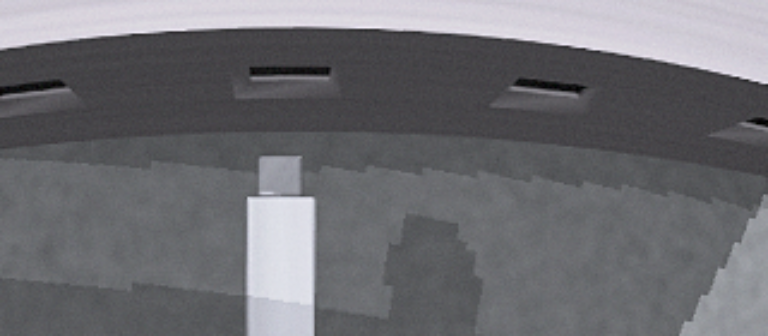

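Request:
{"fn": "send_rows", "kwargs": {
  "motion": [
    {"x":0,"y":0.17,"z":0.02,"rx":0,"ry":0,"rz":0,"jaw":0},
    {"x":0.5,"y":0,"z":0,"rx":0,"ry":0,"rz":0,"jaw":0},
    {"x":0.5,"y":0,"z":0,"rx":0,"ry":0,"rz":0,"jaw":0},
    {"x":0.5,"y":0,"z":0,"rx":0,"ry":0,"rz":0,"jaw":0},
    {"x":0.5,"y":0,"z":0,"rx":0,"ry":0,"rz":0,"jaw":0}
  ]
}}

```text
clock: 8.3
tool_pos: [0.5111, -0.0032, 0.0472]
eef_rot: [0.652, 0.758, 0.0, -0.0]
contact_force: [-0.0, 0.2, -2.6]
opening: 0.133
finger_force: 40.0
```

Request:
{"fn": "send_rows", "kwargs": {
  "motion": [
    {"x":0.3,"y":0,"z":0,"rx":0,"ry":0,"rz":0,"jaw":0},
    {"x":0.3,"y":0,"z":0,"rx":0,"ry":0,"rz":0,"jaw":0},
    {"x":0.3,"y":0,"z":0,"rx":0,"ry":0,"rz":0,"jaw":0},
    {"x":0.3,"y":0,"z":0,"rx":0,"ry":0,"rz":0,"jaw":0},
    {"x":0,"y":0,"z":0,"rx":0,"ry":0,"rz":0,"jaw":0}
  ]
}}

```text
clock: 8.8
tool_pos: [0.5095, 0.0084, 0.0472]
eef_rot: [0.652, 0.758, 0.0, -0.0]
contact_force: [-0.5, -0.5, -1.5]
opening: 0.128
finger_force: 40.0
```

Request:
{"fn": "send_rows", "kwargs": {
  "motion": [
    {"x":0.5,"y":0,"z":0,"rx":0,"ry":0,"rz":0,"jaw":0},
    {"x":0.5,"y":0,"z":0,"rx":0,"ry":0,"rz":0,"jaw":0},
    {"x":0.5,"y":0,"z":0,"rx":0,"ry":0,"rz":0,"jaw":0},
    {"x":0.5,"y":0,"z":0,"rx":0,"ry":0,"rz":0,"jaw":0},
    {"x":0.5,"y":0,"z":0,"rx":0,"ry":0,"rz":0,"jaw":0}
  ]
}}

```text
clock: 9.3
tool_pos: [0.5058, 0.0332, 0.0472]
eef_rot: [0.653, 0.758, 0.0, -0.0]
contact_force: [-1.4, 0.3, -1.9]
opening: 0.128
finger_force: 40.0
```

Request:
{"fn": "send_rows", "kwargs": {
  "motion": [
    {"x":0.5,"y":0,"z":0,"rx":0,"ry":0,"rz":0,"jaw":0},
    {"x":0.5,"y":0,"z":0,"rx":0,"ry":0,"rz":0,"jaw":0},
    {"x":0.5,"y":0,"z":0,"rx":0,"ry":0,"rz":0,"jaw":0},
    {"x":0.5,"y":0,"z":0,"rx":0,"ry":0,"rz":0,"jaw":0},
    {"x":0.2,"y":0,"z":0,"rx":0,"ry":0,"rz":0,"jaw":0}
  ]
}}

```text
clock: 9.8
tool_pos: [0.5025, 0.0552, 0.0472]
eef_rot: [0.652, 0.758, 0.0, -0.0]
contact_force: [-0.1, -0.6, -2.7]
opening: 0.129
finger_force: 40.0
```

Request:
{"fn": "send_rows", "kwargs": {
  "motion": [
    {"x":0,"y":0,"z":0,"rx":0,"ry":0,"rz":0,"jaw":0},
    {"x":0,"y":0,"z":0,"rx":0,"ry":0,"rz":0,"jaw":0},
    {"x":0,"y":0,"z":0,"rx":0,"ry":0,"rz":0,"jaw":0},
    {"x":0,"y":0,"z":0,"rx":0,"ry":0,"rz":0,"jaw":0},
    {"x":0,"y":0,"z":0,"rx":0,"ry":0,"rz":0,"jaw":0}
  ]
}}

```text
clock: 10.3
tool_pos: [0.5026, 0.054, 0.0472]
eef_rot: [0.653, 0.757, -0.0, 0.0]
contact_force: [0.2, 0.4, -2.8]
opening: 0.126
finger_force: 40.0
```

```bash
python3 - <<'E'
from plant import *
from h import *
s=snapshot("wrist"); pickle.dump(s,open("wrist4.pkl","wb"))
st=get_state(); print(st["tool_pos"],st["eef_rot"],st["q"],st["contact_force"])
t=snapshot("scene"); pickle.dump(t,open("scene4.pkl","wb"))
a=s["img"][:,100:460]; b=cv2.resize(t["img"][120:280,150:370],None,fx=2,fy=2)
b=cv2.copyMakeBorder(b,0,100,0,0,0)
cv2.imwrite("pics/c4.png",cv2.cvtColor(np.hstack([a,b]),cv2.COLOR_RGB2BGR)) if a.shape[0]==b.shape[0] else print(a.shape,b.shape)
E
```

```text
[0.50263766 0.05408942 0.04721646] [ 6.52825648e-01  7.57508199e-01 -2.84057300e-05  2.57754173e-05] [-0.22098806  0.89320306  0.03732911  2.06123065 -0.15439433  0.18971636
  0.10226711] [-0.60544352  0.11752954 -1.10990338]
```

View pics/c4.png

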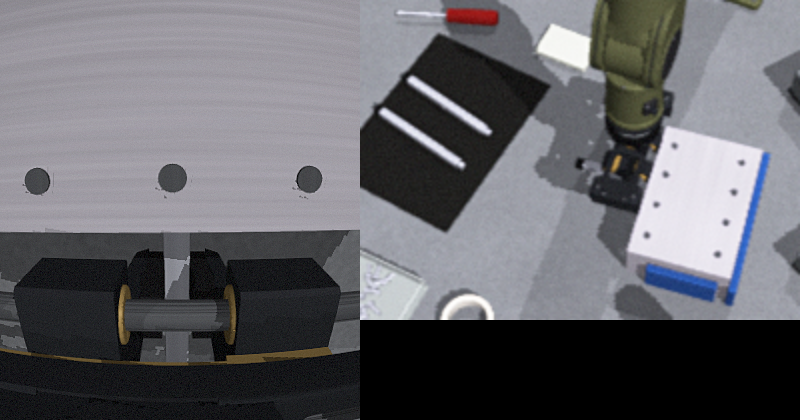

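Request:
{"fn": "send_rows", "kwargs": {
  "motion": [
    {"x":0,"y":0,"z":0,"rx":0,"ry":0,"rz":0,"jaw":2},
    {"x":0,"y":0,"z":0,"rx":0,"ry":0,"rz":0,"jaw":3},
    {"x":0,"y":0,"z":0,"rx":0,"ry":0,"rz":0,"jaw":3},
    {"x":0,"y":0,"z":0,"rx":0,"ry":0,"rz":0,"jaw":3},
    {"x":0,"y":0,"z":0,"rx":0,"ry":0,"rz":0,"jaw":3}
  ]
}}

```text
clock: 10.9
tool_pos: [0.5027, 0.0544, 0.0473]
eef_rot: [0.653, 0.758, 0.0, 0.0]
contact_force: [-0.3, 0.0, -0.5]
opening: 0.338
finger_force: 0.0
```

Request:
{"fn": "send_rows", "kwargs": {
  "motion": [
    {"x":0,"y":0,"z":-1,"rx":0,"ry":0,"rz":0,"jaw":3},
    {"x":0,"y":0,"z":-2,"rx":0,"ry":0,"rz":0,"jaw":3},
    {"x":0,"y":0,"z":-3.5,"rx":0,"ry":0,"rz":0,"jaw":3},
    {"x":-4.08,"y":-0.75,"z":0,"rx":0,"ry":0,"rz":0,"jaw":4},
    {"x":-4.08,"y":-0.75,"z":0,"rx":0,"ry":0,"rz":0,"jaw":5}
  ]
}}

```text
clock: 11.4
tool_pos: [0.5011, -0.0279, 0.114]
eef_rot: [0.651, 0.759, 0.001, 0.001]
contact_force: [0.2, -0.2, -0.1]
opening: 0.497
finger_force: 0.0
```

Request:
{"fn": "send_rows", "kwargs": {
  "motion": [
    {"x":-4.08,"y":-0.75,"z":0,"rx":0,"ry":0,"rz":0,"jaw":5},
    {"x":-4.08,"y":-0.75,"z":0,"rx":0,"ry":0,"rz":0,"jaw":5},
    {"x":-4.08,"y":-0.75,"z":0,"rx":0,"ry":0,"rz":0,"jaw":5},
    {"x":-4.08,"y":-0.75,"z":0,"rx":0,"ry":0,"rz":0,"jaw":5},
    {"x":-4.08,"y":-0.75,"z":0,"rx":0,"ry":0,"rz":0,"jaw":5}
  ]
}}

```text
clock: 11.9
tool_pos: [0.4926, -0.2377, 0.113]
eef_rot: [0.653, 0.758, 0.0, 0.0]
contact_force: [0.4, 1.1, 0.3]
opening: 0.567
finger_force: 0.0
```

Request:
{"fn": "send_rows", "kwargs": {
  "motion": [
    {"x":-4.08,"y":-0.75,"z":0,"rx":0,"ry":0,"rz":0,"jaw":5},
    {"x":0,"y":0,"z":0,"rx":0,"ry":0,"rz":0.15,"jaw":5},
    {"x":0,"y":0,"z":0,"rx":0,"ry":0,"rz":0.15,"jaw":5},
    {"x":0,"y":0,"z":0,"rx":0,"ry":0,"rz":0.05,"jaw":5},
    {"x":0,"y":0,"z":0,"rx":0,"ry":0,"rz":0,"jaw":5}
  ]
}}

```text
clock: 12.4
tool_pos: [0.4915, -0.2774, 0.1128]
eef_rot: [0.775, 0.632, -0.0, 0.0]
contact_force: [-0.9, 0.4, 0.4]
opening: 0.568
finger_force: 0.0
```

```bash
cat > look.py <<'E'
from plant import *
from h import *
import sys
s=snapshot("wrist"); st=get_state(); p=st["tool_pos"]; Rm=R.from_quat(st["eef_rot"]).as_matrix(); xa=Rm[:,0]
print("tcp",p.round(4),"yaw",round(np.degrees(np.arctan2(xa[1],xa[0])),2),"q",st["q"].round(3))
for n,y,c in wrod(s):
    v=np.array([np.cos(np.radians(y)),np.sin(np.radians(y))]); d=Rm.T@np.r_[c-.005*v-p[:2],0]
    print("nose",n.round(4),"yaw",round(y,2),"ctr",c.round(4),"go to 5mm back, tool x,y cm",(d[:2]*100).round(2))
t=snapshot("scene"); g=cv2.cvtColor(t["img"],cv2.COLOR_RGB2GRAY); pickle.dump((s,t),open("last.pkl","wb"))
m=np.zeros_like(g); m[120:280,140:300]=g[120:280,140:300]>125
for c,sb,l in blobs(m,20,400):
    yy,xx=np.nonzero(l); q=onz(t,np.c_[xx,yy],.012)[:,:2]; cc=q.mean(0); v=np.linalg.svd(q-cc,full_matrices=False)[2][0]; v*=np.sign(v[1]); k=(q-cc)@v
    if np.ptp(k)>.06: print("scene blob",c.round(0),"nose",(cc+v*k.max()).round(3),"tail",(cc+v*k.min()).round(3))
E
python3 look.py
```

```text
tcp [ 0.4916 -0.2773  0.1127] yaw 78.53 q [ 0.396  0.811  0.061  1.869 -0.098  0.464  0.326]
nose [ 0.5793 -0.1922] yaw 79.08 ctr [ 0.5623 -0.2806] go to 5mm back, tool x,y cm [0.58 7.  ]
nose [ 0.5107 -0.1853] yaw 78.24 ctr [ 0.4924 -0.2734] go to 5mm back, tool x,y cm [-0.1 -0. ]
scene blob [196. 173.] nose [ 0.511 -0.182] tail [ 0.478 -0.351]
scene blob [181. 188.] nose [ 0.58  -0.191] tail [ 0.548 -0.359]
```

Request:
{"fn": "send_rows", "kwargs": {
  "motion": [
    {"x":0,"y":0,"z":3.5,"rx":0,"ry":0,"rz":0,"jaw":5},
    {"x":0,"y":0,"z":3.5,"rx":0,"ry":0,"rz":0,"jaw":5},
    {"x":0,"y":0,"z":2,"rx":0,"ry":0,"rz":0,"jaw":5},
    {"x":0,"y":0,"z":0.6,"rx":0,"ry":0,"rz":0,"jaw":5},
    {"x":0,"y":0,"z":0,"rx":0,"ry":0,"rz":0,"jaw":3}
  ]
}}

```text
clock: 13.0
tool_pos: [0.4915, -0.2771, 0.0161]
eef_rot: [0.774, 0.633, 0.0, -0.0]
contact_force: [0.0, 0.3, 0.4]
opening: 0.502
finger_force: 0.0
```

Request:
{"fn": "send_rows", "kwargs": {
  "motion": [
    {"x":0,"y":0,"z":0,"rx":0,"ry":0,"rz":0,"jaw":2},
    {"x":0,"y":0,"z":0,"rx":0,"ry":0,"rz":0,"jaw":0},
    {"x":0,"y":0,"z":0,"rx":0,"ry":0,"rz":0,"jaw":0},
    {"x":0,"y":0,"z":0,"rx":0,"ry":0,"rz":0,"jaw":0},
    {"x":0,"y":0,"z":0,"rx":0,"ry":0,"rz":0,"jaw":0}
  ]
}}

```text
clock: 13.5
tool_pos: [0.4918, -0.2775, 0.0167]
eef_rot: [0.775, 0.632, 0.0, 0.0]
contact_force: [-0.7, 0.6, 3.3]
opening: 0.131
finger_force: 40.0
```

Request:
{"fn": "send_rows", "kwargs": {
  "motion": [
    {"x":0,"y":0,"z":0,"rx":0,"ry":0,"rz":0,"jaw":0},
    {"x":0,"y":0,"z":0,"rx":0,"ry":0,"rz":0,"jaw":0},
    {"x":0,"y":0,"z":0,"rx":0,"ry":0,"rz":0,"jaw":0},
    {"x":0,"y":0,"z":0,"rx":0,"ry":0,"rz":0,"jaw":0},
    {"x":0,"y":0,"z":0,"rx":0,"ry":0,"rz":0,"jaw":0}
  ]
}}

```text
clock: 14.0
tool_pos: [0.4918, -0.2775, 0.0166]
eef_rot: [0.775, 0.632, 0.0, 0.0]
contact_force: [-0.7, 0.4, 5.9]
opening: 0.133
finger_force: 40.0
```

Request:
{"fn": "send_rows", "kwargs": {
  "motion": [
    {"x":0,"y":0,"z":-1.5,"rx":0,"ry":0,"rz":0,"jaw":0},
    {"x":0,"y":0,"z":-2,"rx":0,"ry":0,"rz":0,"jaw":0},
    {"x":0,"y":0,"z":-2,"rx":0,"ry":0,"rz":-0.07,"jaw":0},
    {"x":0,"y":0,"z":0,"rx":0,"ry":0,"rz":-0.1,"jaw":0},
    {"x":0,"y":0,"z":0,"rx":0,"ry":0,"rz":-0.1,"jaw":0}
  ]
}}

```text
clock: 14.5
tool_pos: [0.4918, -0.2776, 0.0725]
eef_rot: [0.681, 0.732, 0.0, 0.001]
contact_force: [-0.1, -0.4, -1.3]
opening: 0.131
finger_force: 40.0
```

Request:
{"fn": "send_rows", "kwargs": {
  "motion": [
    {"x":0,"y":0,"z":0,"rx":0,"ry":0,"rz":-0.079,"jaw":0},
    {"x":2.24,"y":2,"z":0,"rx":0,"ry":0,"rz":0,"jaw":0},
    {"x":2.24,"y":2,"z":0,"rx":0,"ry":0,"rz":0,"jaw":0},
    {"x":2.24,"y":2,"z":0,"rx":0,"ry":0,"rz":0,"jaw":0},
    {"x":2.24,"y":2,"z":0,"rx":0,"ry":0,"rz":0,"jaw":0}
  ]
}}

```text
clock: 15.0
tool_pos: [0.5579, -0.176, 0.0717]
eef_rot: [0.653, 0.757, -0.0, -0.0]
contact_force: [0.7, 0.4, -1.5]
opening: 0.131
finger_force: 40.0
```

Request:
{"fn": "send_rows", "kwargs": {
  "motion": [
    {"x":2.24,"y":2,"z":0,"rx":0,"ry":0,"rz":0,"jaw":0},
    {"x":2.24,"y":0.79,"z":0,"rx":0,"ry":0,"rz":0,"jaw":0},
    {"x":2.24,"y":0,"z":0,"rx":0,"ry":0,"rz":0,"jaw":0},
    {"x":2.24,"y":0,"z":0,"rx":0,"ry":0,"rz":0,"jaw":0},
    {"x":2.24,"y":0,"z":0,"rx":0,"ry":0,"rz":0,"jaw":0}
  ]
}}

```text
clock: 15.5
tool_pos: [0.5683, -0.0612, 0.0717]
eef_rot: [0.653, 0.757, -0.0, -0.0]
contact_force: [-0.4, 0.4, -2.8]
opening: 0.131
finger_force: 40.0
```

Request:
{"fn": "send_rows", "kwargs": {
  "motion": [
    {"x":2.24,"y":0,"z":0,"rx":0,"ry":0,"rz":0,"jaw":0},
    {"x":2.24,"y":0,"z":1,"rx":0,"ry":0,"rz":0,"jaw":0},
    {"x":0,"y":0,"z":1,"rx":0,"ry":0,"rz":0,"jaw":0},
    {"x":0,"y":0,"z":0.4,"rx":0,"ry":0,"rz":0,"jaw":0},
    {"x":0,"y":0,"z":0,"rx":0,"ry":0,"rz":0,"jaw":0}
  ]
}}

```text
clock: 16.0
tool_pos: [0.5617, -0.0196, 0.0468]
eef_rot: [0.654, 0.757, -0.001, 0.0]
contact_force: [0.1, 0.2, -1.1]
opening: 0.129
finger_force: 40.0
```

```bash
cat > al.py <<'E'
from plant import *
from h import *
import sys
s=snapshot("wrist"); st=get_state(); p=st["tool_pos"]; Rm=R.from_quat(st["eef_rot"]).as_matrix(); xa=Rm[:,0]
print("tcp",p.round(4),"yaw",round(np.degrees(np.arctan2(xa[1],xa[0])),2),"q",st["q"].round(3),"F",st["contact_force"].round(1))
d=np.array([-.1487,.9889])
for n,b in dict(s3=(.4464,.0750),s2=(.4958,.0825),s1=(.5452,.0899),s0=(.5947,.0974)).items():
    e=Rm.T@np.r_[np.array(b)-p[:2],0]; print(n,"tool x,y cm to mouth",(e[:2]*100).round(2))
cv2.imwrite("pics/%s.png"%sys.argv[1],cv2.resize(cv2.cvtColor(s["img"],cv2.COLOR_RGB2BGR)[0:140,160:480],None,fx=2.4,fy=2.4))
E
python3 al.py a5
```

```text
tcp [ 0.562  -0.0197  0.0471] yaw 98.33 q [-0.071  0.922  0.04   1.891 -0.094  0.331  0.188] F [ 0.5  0.2 -1.2]
s3 tool x,y cm to mouth [ 11.04 -10.07]
s2 tool x,y cm to mouth [11.07 -5.07]
s1 tool x,y cm to mouth [11.09 -0.08]
s0 tool x,y cm to mouth [11.11  4.93]
```

View pics/a5.png

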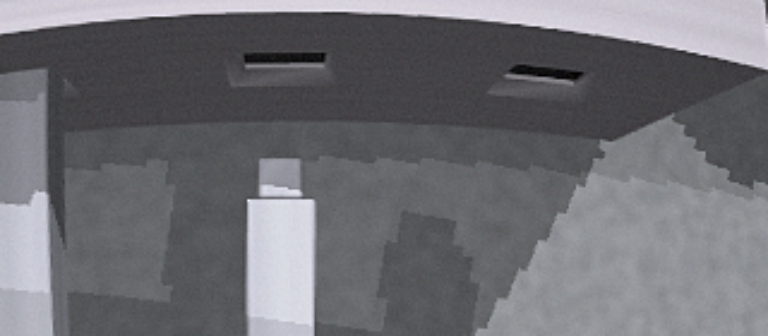

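Request:
{"fn": "send_rows", "kwargs": {
  "motion": [
    {"x":0,"y":0.09,"z":-0.03,"rx":0,"ry":0,"rz":-0.003,"jaw":0},
    {"x":0.5,"y":0,"z":0,"rx":0,"ry":0,"rz":0,"jaw":0},
    {"x":0.5,"y":0,"z":0,"rx":0,"ry":0,"rz":0,"jaw":0},
    {"x":0.5,"y":0,"z":0,"rx":0,"ry":0,"rz":0,"jaw":0},
    {"x":0.5,"y":0,"z":0,"rx":0,"ry":0,"rz":0,"jaw":0}
  ]
}}

```text
clock: 16.55
tool_pos: [0.5599, 0.0029, 0.0476]
eef_rot: [0.652, 0.758, 0.0, -0.0]
contact_force: [-0.1, 0.5, -2.0]
opening: 0.131
finger_force: 40.0
```

Request:
{"fn": "send_rows", "kwargs": {
  "motion": [
    {"x":0.3,"y":0,"z":0,"rx":0,"ry":0,"rz":0,"jaw":0},
    {"x":0.3,"y":0,"z":0,"rx":0,"ry":0,"rz":0,"jaw":0},
    {"x":0.3,"y":0,"z":0,"rx":0,"ry":0,"rz":0,"jaw":0},
    {"x":0.3,"y":0,"z":0,"rx":0,"ry":0,"rz":0,"jaw":0},
    {"x":0,"y":0,"z":0,"rx":0,"ry":0,"rz":0,"jaw":0}
  ]
}}

```text
clock: 17.05
tool_pos: [0.5581, 0.0146, 0.0475]
eef_rot: [0.652, 0.759, 0.0, -0.0]
contact_force: [1.1, -0.5, -2.0]
opening: 0.129
finger_force: 40.0
```

Request:
{"fn": "send_rows", "kwargs": {
  "motion": [
    {"x":0.5,"y":0,"z":0,"rx":0,"ry":0,"rz":0,"jaw":0},
    {"x":0.5,"y":0,"z":0,"rx":0,"ry":0,"rz":0,"jaw":0},
    {"x":0.5,"y":0,"z":0,"rx":0,"ry":0,"rz":0,"jaw":0},
    {"x":0.5,"y":0,"z":0,"rx":0,"ry":0,"rz":0,"jaw":0},
    {"x":0.5,"y":0,"z":0,"rx":0,"ry":0,"rz":0,"jaw":0}
  ]
}}

```text
clock: 17.55
tool_pos: [0.5544, 0.0394, 0.0475]
eef_rot: [0.652, 0.758, 0.0, -0.0]
contact_force: [0.1, -0.1, -2.5]
opening: 0.137
finger_force: 40.0
```

Request:
{"fn": "send_rows", "kwargs": {
  "motion": [
    {"x":0.5,"y":0,"z":0,"rx":0,"ry":0,"rz":0,"jaw":0},
    {"x":0.5,"y":0,"z":0,"rx":0,"ry":0,"rz":0,"jaw":0},
    {"x":0.5,"y":0,"z":0,"rx":0,"ry":0,"rz":0,"jaw":0},
    {"x":0.5,"y":0,"z":0,"rx":0,"ry":0,"rz":0,"jaw":0},
    {"x":0.2,"y":0,"z":0,"rx":0,"ry":0,"rz":0,"jaw":0}
  ]
}}

```text
clock: 18.05
tool_pos: [0.551, 0.0614, 0.0475]
eef_rot: [0.652, 0.759, 0.0, -0.0]
contact_force: [-0.0, -0.2, -1.4]
opening: 0.129
finger_force: 40.0
```

Request:
{"fn": "send_rows", "kwargs": {
  "motion": [
    {"x":0,"y":0,"z":0,"rx":0,"ry":0,"rz":0,"jaw":0},
    {"x":0,"y":0,"z":0,"rx":0,"ry":0,"rz":0,"jaw":0},
    {"x":0,"y":0,"z":0,"rx":0,"ry":0,"rz":0,"jaw":0},
    {"x":0,"y":0,"z":0,"rx":0,"ry":0,"rz":0,"jaw":0},
    {"x":0,"y":0,"z":0,"rx":0,"ry":0,"rz":0,"jaw":0}
  ]
}}

```text
clock: 18.55
tool_pos: [0.5512, 0.0603, 0.0476]
eef_rot: [0.652, 0.758, 0.0, 0.0]
contact_force: [0.3, -0.8, -2.5]
opening: 0.129
finger_force: 40.0
```

```bash
python3 al.py a6; python3 look.py
```

```text
tcp [0.5512 0.0603 0.0475] yaw 98.61 q [-0.224  0.917  0.055  1.916 -0.142  0.312  0.095] F [ 0.3 -0.3 -1.6]
s3 tool x,y cm to mouth [  3.02 -10.14]
s2 tool x,y cm to mouth [ 3.02 -5.14]
s1 tool x,y cm to mouth [ 3.01 -0.15]
s0 tool x,y cm to mouth [3.01 4.86]
tcp [0.5511 0.0604 0.0475] yaw 98.62 q [-0.224  0.917  0.055  1.916 -0.142  0.312  0.095]
scene blob [181. 189.] nose [ 0.58  -0.191] tail [ 0.548 -0.359]
```

Request:
{"fn": "send_rows", "kwargs": {
  "motion": [
    {"x":0,"y":0,"z":0,"rx":0,"ry":0,"rz":0,"jaw":2},
    {"x":0,"y":0,"z":0,"rx":0,"ry":0,"rz":0,"jaw":3},
    {"x":0,"y":0,"z":0,"rx":0,"ry":0,"rz":0,"jaw":3},
    {"x":0,"y":0,"z":0,"rx":0,"ry":0,"rz":0,"jaw":3},
    {"x":0,"y":0,"z":0,"rx":0,"ry":0,"rz":0,"jaw":3}
  ]
}}

```text
clock: 19.2
tool_pos: [0.5512, 0.0605, 0.0476]
eef_rot: [0.652, 0.758, 0.0, 0.0]
contact_force: [0.7, 1.4, -0.3]
opening: 0.34
finger_force: 0.0
```

Request:
{"fn": "send_rows", "kwargs": {
  "motion": [
    {"x":0,"y":0,"z":-1,"rx":0,"ry":0,"rz":0,"jaw":3},
    {"x":0,"y":0,"z":-2,"rx":0,"ry":0,"rz":0,"jaw":3},
    {"x":0,"y":0,"z":-3.5,"rx":0,"ry":0,"rz":0,"jaw":3},
    {"x":-4.29,"y":-0.52,"z":0,"rx":0,"ry":0,"rz":0,"jaw":4},
    {"x":-4.29,"y":-0.52,"z":0,"rx":0,"ry":0,"rz":0,"jaw":5}
  ]
}}

```text
clock: 19.7
tool_pos: [0.555, -0.0251, 0.1144]
eef_rot: [0.65, 0.76, 0.002, 0.001]
contact_force: [0.4, -0.6, 0.4]
opening: 0.501
finger_force: 0.0
```

Request:
{"fn": "send_rows", "kwargs": {
  "motion": [
    {"x":-4.29,"y":-0.52,"z":0,"rx":0,"ry":0,"rz":0,"jaw":5},
    {"x":-4.29,"y":-0.52,"z":0,"rx":0,"ry":0,"rz":0,"jaw":5},
    {"x":-4.29,"y":-0.52,"z":0,"rx":0,"ry":0,"rz":0,"jaw":5},
    {"x":-4.29,"y":-0.52,"z":0,"rx":0,"ry":0,"rz":0,"jaw":5},
    {"x":-4.29,"y":-0.52,"z":0,"rx":0,"ry":0,"rz":0,"jaw":5}
  ]
}}

```text
clock: 20.2
tool_pos: [0.56, -0.2438, 0.1133]
eef_rot: [0.652, 0.758, 0.0, 0.0]
contact_force: [0.7, 0.4, -0.5]
opening: 0.567
finger_force: 0.0
```

Request:
{"fn": "send_rows", "kwargs": {
  "motion": [
    {"x":-4.29,"y":-0.52,"z":0,"rx":0,"ry":0,"rz":0,"jaw":5},
    {"x":0,"y":0,"z":0,"rx":0,"ry":0,"rz":0.15,"jaw":5},
    {"x":0,"y":0,"z":0,"rx":0,"ry":0,"rz":0.15,"jaw":5},
    {"x":0,"y":0,"z":0,"rx":0,"ry":0,"rz":0.04,"jaw":5},
    {"x":0,"y":0,"z":0,"rx":0,"ry":0,"rz":0,"jaw":5}
  ]
}}

```text
clock: 20.7
tool_pos: [0.5616, -0.2847, 0.1129]
eef_rot: [0.77, 0.638, -0.0, 0.0]
contact_force: [-0.8, -0.6, -0.8]
opening: 0.566
finger_force: 0.0
```

```bash
python3 look.py
```

```text
tcp [ 0.5616 -0.2846  0.1128] yaw 79.34 q [ 0.35   0.873  0.085  1.665 -0.114  0.609  0.312]
nose [ 0.5794 -0.1923] yaw 79.3 ctr [ 0.5627 -0.2807] go to 5mm back, tool x,y cm [-0.1   0.04]
scene blob [143. 184.] nose [ 0.634 -0.369] tail [ 0.573 -0.402]
scene blob [184. 191.] nose [ 0.58  -0.191] tail [ 0.553 -0.328]
```

Request:
{"fn": "send_rows", "kwargs": {
  "motion": [
    {"x":0,"y":0.04,"z":3.5,"rx":0,"ry":0,"rz":0,"jaw":5},
    {"x":0,"y":0,"z":3.5,"rx":0,"ry":0,"rz":0,"jaw":5},
    {"x":0,"y":0,"z":2,"rx":0,"ry":0,"rz":0,"jaw":5},
    {"x":0,"y":0,"z":0.6,"rx":0,"ry":0,"rz":0,"jaw":5},
    {"x":0,"y":0,"z":0,"rx":0,"ry":0,"rz":0,"jaw":3}
  ]
}}

```text
clock: 21.3
tool_pos: [0.5618, -0.2847, 0.0164]
eef_rot: [0.77, 0.638, 0.0, -0.001]
contact_force: [-0.1, 1.1, 0.4]
opening: 0.501
finger_force: 0.0
```

Request:
{"fn": "send_rows", "kwargs": {
  "motion": [
    {"x":0,"y":0,"z":0,"rx":0,"ry":0,"rz":0,"jaw":2},
    {"x":0,"y":0,"z":0,"rx":0,"ry":0,"rz":0,"jaw":0},
    {"x":0,"y":0,"z":0,"rx":0,"ry":0,"rz":0,"jaw":0},
    {"x":0,"y":0,"z":0,"rx":0,"ry":0,"rz":0,"jaw":0},
    {"x":0,"y":0,"z":0,"rx":0,"ry":0,"rz":0,"jaw":0}
  ]
}}

```text
clock: 21.8
tool_pos: [0.5622, -0.2853, 0.017]
eef_rot: [0.771, 0.637, 0.0, 0.0]
contact_force: [0.3, 0.6, 3.2]
opening: 0.129
finger_force: 40.0
```

Request:
{"fn": "send_rows", "kwargs": {
  "motion": [
    {"x":0,"y":0,"z":0,"rx":0,"ry":0,"rz":0,"jaw":0},
    {"x":0,"y":0,"z":0,"rx":0,"ry":0,"rz":0,"jaw":0},
    {"x":0,"y":0,"z":0,"rx":0,"ry":0,"rz":0,"jaw":0},
    {"x":0,"y":0,"z":0,"rx":0,"ry":0,"rz":0,"jaw":0},
    {"x":0,"y":0,"z":0,"rx":0,"ry":0,"rz":0,"jaw":0}
  ]
}}

```text
clock: 22.3
tool_pos: [0.5621, -0.2853, 0.0169]
eef_rot: [0.771, 0.637, 0.0, 0.0]
contact_force: [-0.1, 0.6, 6.3]
opening: 0.13
finger_force: 40.0
```

Request:
{"fn": "send_rows", "kwargs": {
  "motion": [
    {"x":0,"y":0,"z":-1.5,"rx":0,"ry":0,"rz":0,"jaw":0},
    {"x":0,"y":0,"z":-2,"rx":0,"ry":0,"rz":0,"jaw":0},
    {"x":0,"y":0,"z":-2,"rx":0,"ry":0,"rz":-0.07,"jaw":0},
    {"x":0,"y":0,"z":0,"rx":0,"ry":0,"rz":-0.1,"jaw":0},
    {"x":0,"y":0,"z":0,"rx":0,"ry":0,"rz":-0.1,"jaw":0}
  ]
}}

```text
clock: 22.8
tool_pos: [0.5621, -0.2853, 0.0728]
eef_rot: [0.677, 0.736, 0.0, 0.001]
contact_force: [0.4, -0.4, -1.8]
opening: 0.13
finger_force: 40.0
```

Request:
{"fn": "send_rows", "kwargs": {
  "motion": [
    {"x":0,"y":0,"z":0,"rx":0,"ry":0,"rz":-0.069,"jaw":0},
    {"x":2.4,"y":1.81,"z":0,"rx":0,"ry":0,"rz":0,"jaw":0},
    {"x":2.4,"y":1.81,"z":0,"rx":0,"ry":0,"rz":0,"jaw":0},
    {"x":2.4,"y":1.81,"z":0,"rx":0,"ry":0,"rz":0,"jaw":0},
    {"x":2.4,"y":1.81,"z":0,"rx":0,"ry":0,"rz":0,"jaw":0}
  ]
}}

```text
clock: 23.3
tool_pos: [0.6194, -0.1784, 0.0719]
eef_rot: [0.652, 0.758, -0.0, -0.0]
contact_force: [0.5, -0.1, -1.6]
opening: 0.129
finger_force: 40.0
```

Request:
{"fn": "send_rows", "kwargs": {
  "motion": [
    {"x":2.4,"y":1.81,"z":0,"rx":0,"ry":0,"rz":0,"jaw":0},
    {"x":2.4,"y":0,"z":0,"rx":0,"ry":0,"rz":0,"jaw":0},
    {"x":2.4,"y":0,"z":0,"rx":0,"ry":0,"rz":0,"jaw":0},
    {"x":2.4,"y":0,"z":0,"rx":0,"ry":0,"rz":0,"jaw":0},
    {"x":2.4,"y":0,"z":0,"rx":0,"ry":0,"rz":0,"jaw":0}
  ]
}}

```text
clock: 23.8
tool_pos: [0.6187, -0.0572, 0.0719]
eef_rot: [0.652, 0.758, -0.0, -0.0]
contact_force: [0.0, 0.1, -0.4]
opening: 0.128
finger_force: 40.0
```

Request:
{"fn": "send_rows", "kwargs": {
  "motion": [
    {"x":2.4,"y":0,"z":0,"rx":0,"ry":0,"rz":0,"jaw":0},
    {"x":2.4,"y":0,"z":1,"rx":0,"ry":0,"rz":0,"jaw":0},
    {"x":0,"y":0,"z":1,"rx":0,"ry":0,"rz":0,"jaw":0},
    {"x":0,"y":0,"z":0.4,"rx":0,"ry":0,"rz":0,"jaw":0},
    {"x":0,"y":0,"z":0,"rx":0,"ry":0,"rz":0,"jaw":0}
  ]
}}

```text
clock: 24.3
tool_pos: [0.6116, -0.0124, 0.047]
eef_rot: [0.653, 0.757, -0.001, 0.0]
contact_force: [0.2, -1.3, -0.7]
opening: 0.13
finger_force: 40.0
```

```bash
python3 al.py a7
```

```text
tcp [ 0.612  -0.0126  0.0474] yaw 98.45 q [-0.085  0.957  0.053  1.736 -0.096  0.452  0.179] F [ 0.6 -0.9 -1.3]
s3 tool x,y cm to mouth [ 11.1  -15.09]
s2 tool x,y cm to mouth [ 11.11 -10.09]
s1 tool x,y cm to mouth [11.12 -5.1 ]
s0 tool x,y cm to mouth [11.13 -0.09]
```

View pics/a7.png

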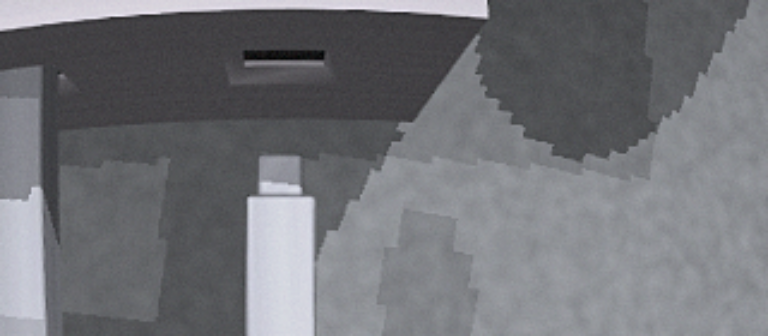

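Request:
{"fn": "send_rows", "kwargs": {
  "motion": [
    {"x":0,"y":0.07,"z":-0.03,"rx":0,"ry":0,"rz":0,"jaw":0},
    {"x":0.5,"y":0,"z":0,"rx":0,"ry":0,"rz":0,"jaw":0},
    {"x":0.5,"y":0,"z":0,"rx":0,"ry":0,"rz":0,"jaw":0},
    {"x":0.5,"y":0,"z":0,"rx":0,"ry":0,"rz":0,"jaw":0},
    {"x":0.5,"y":0,"z":0,"rx":0,"ry":0,"rz":0,"jaw":0}
  ]
}}

```text
clock: 24.85
tool_pos: [0.6097, 0.0101, 0.0479]
eef_rot: [0.652, 0.758, 0.0, -0.0]
contact_force: [0.3, 0.5, -1.6]
opening: 0.132
finger_force: 40.0
```

Request:
{"fn": "send_rows", "kwargs": {
  "motion": [
    {"x":0.3,"y":0,"z":0,"rx":0,"ry":0,"rz":0,"jaw":0},
    {"x":0.3,"y":0,"z":0,"rx":0,"ry":0,"rz":0,"jaw":0},
    {"x":0.3,"y":0,"z":0,"rx":0,"ry":0,"rz":0,"jaw":0},
    {"x":0.3,"y":0,"z":0,"rx":0,"ry":0,"rz":0,"jaw":0},
    {"x":0,"y":0,"z":0,"rx":0,"ry":0,"rz":0,"jaw":0}
  ]
}}

```text
clock: 25.35
tool_pos: [0.6079, 0.0218, 0.0478]
eef_rot: [0.652, 0.758, 0.0, -0.0]
contact_force: [-0.5, -0.2, -2.2]
opening: 0.128
finger_force: 40.0
```

Request:
{"fn": "send_rows", "kwargs": {
  "motion": [
    {"x":0.5,"y":0,"z":0,"rx":0,"ry":0,"rz":0,"jaw":0},
    {"x":0.5,"y":0,"z":0,"rx":0,"ry":0,"rz":0,"jaw":0},
    {"x":0.5,"y":0,"z":0,"rx":0,"ry":0,"rz":0,"jaw":0},
    {"x":0.5,"y":0,"z":0,"rx":0,"ry":0,"rz":0,"jaw":0},
    {"x":0.5,"y":0,"z":0,"rx":0,"ry":0,"rz":0,"jaw":0}
  ]
}}

```text
clock: 25.85
tool_pos: [0.6041, 0.0465, 0.0478]
eef_rot: [0.652, 0.758, 0.0, -0.0]
contact_force: [0.7, 0.7, -0.8]
opening: 0.131
finger_force: 40.0
```

Request:
{"fn": "send_rows", "kwargs": {
  "motion": [
    {"x":0.5,"y":0,"z":0,"rx":0,"ry":0,"rz":0,"jaw":0},
    {"x":0.5,"y":0,"z":0,"rx":0,"ry":0,"rz":0,"jaw":0},
    {"x":0.5,"y":0,"z":0,"rx":0,"ry":0,"rz":0,"jaw":0},
    {"x":0.5,"y":0,"z":0,"rx":0,"ry":0,"rz":0,"jaw":0},
    {"x":0.3,"y":0,"z":0,"rx":0,"ry":0,"rz":0,"jaw":0}
  ]
}}

```text
clock: 26.35
tool_pos: [0.6007, 0.0693, 0.0478]
eef_rot: [0.652, 0.758, 0.0, -0.0]
contact_force: [-0.3, 0.2, -1.7]
opening: 0.132
finger_force: 40.0
```

Request:
{"fn": "send_rows", "kwargs": {
  "motion": [
    {"x":0,"y":0,"z":0,"rx":0,"ry":0,"rz":0,"jaw":0},
    {"x":0,"y":0,"z":0,"rx":0,"ry":0,"rz":0,"jaw":0},
    {"x":0,"y":0,"z":0,"rx":0,"ry":0,"rz":0,"jaw":2},
    {"x":0,"y":0,"z":0,"rx":0,"ry":0,"rz":0,"jaw":3},
    {"x":0,"y":0,"z":0,"rx":0,"ry":0,"rz":0,"jaw":3}
  ]
}}

```text
clock: 26.85
tool_pos: [0.601, 0.0683, 0.048]
eef_rot: [0.652, 0.758, 0.0, 0.0]
contact_force: [-0.2, 0.2, 0.0]
opening: 0.34
finger_force: 0.0
```

Request:
{"fn": "send_rows", "kwargs": {
  "motion": [
    {"x":0,"y":0,"z":0,"rx":0,"ry":0,"rz":0,"jaw":3},
    {"x":0,"y":0,"z":0,"rx":0,"ry":0,"rz":0,"jaw":3},
    {"x":0,"y":0,"z":-1,"rx":0,"ry":0,"rz":0,"jaw":3},
    {"x":0,"y":0,"z":-2,"rx":0,"ry":0,"rz":0,"jaw":3},
    {"x":0,"y":0,"z":-3.5,"rx":0,"ry":0,"rz":0,"jaw":3}
  ]
}}

```text
clock: 27.35
tool_pos: [0.5993, 0.0685, 0.1124]
eef_rot: [0.652, 0.758, -0.001, -0.001]
contact_force: [0.8, -0.3, 0.9]
opening: 0.343
finger_force: 0.0
```

Request:
{"fn": "send_rows", "kwargs": {
  "motion": [
    {"x":-3,"y":0,"z":0,"rx":0,"ry":0,"rz":0,"jaw":3},
    {"x":-3,"y":0,"z":0,"rx":0,"ry":0,"rz":0,"jaw":3},
    {"x":-3,"y":0,"z":0,"rx":0,"ry":0,"rz":0,"jaw":3},
    {"x":-3,"y":0,"z":0,"rx":0,"ry":0,"rz":0,"jaw":3},
    {"x":0,"y":0,"z":0,"rx":0,"ry":0,"rz":0,"jaw":3}
  ]
}}

```text
clock: 27.85
tool_pos: [0.6191, -0.0571, 0.1139]
eef_rot: [0.655, 0.755, -0.001, 0.002]
contact_force: [0.0, -1.3, 0.1]
opening: 0.339
finger_force: 0.0
```

```bash
python3 - <<'E'
from plant import *
from h import *
s=snapshot("wrist"); t=snapshot("side"); pickle.dump((s,t),open("half.pkl","wb"))
print(get_state()["tool_pos"],get_state()["q"])
a=cv2.resize(s["img"],(533,400)); b=cv2.resize(t["img"][140:280,180:320],None,fx=1.9,fy=1.9); b=cv2.copyMakeBorder(b,0,400-b.shape[0],0,0,0)
cv2.imwrite("pics/half.png",cv2.cvtColor(np.hstack([a,b]),cv2.COLOR_RGB2BGR))
E
```

```text
[ 0.61871389 -0.05069729  0.1133807 ] [-0.02671242  0.86166755  0.06212531  1.69301631 -0.08517474  0.58902956
  0.23240779]
```

View pics/half.png

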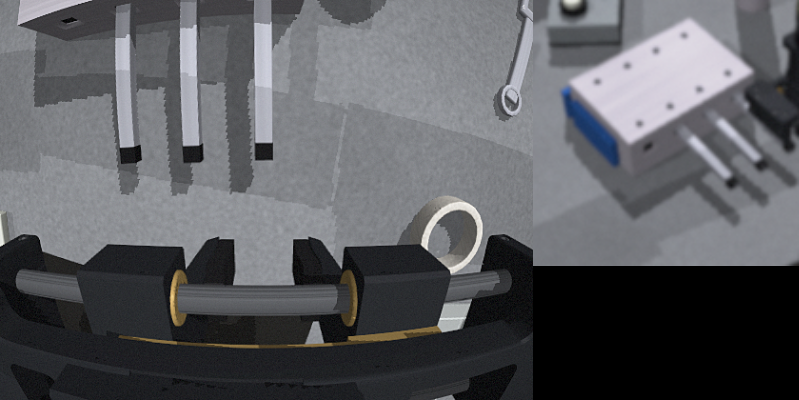

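Request:
{"fn": "send_rows", "kwargs": {
  "motion": [
    {"x":3,"y":0,"z":0,"rx":0,"ry":0,"rz":0,"jaw":3},
    {"x":2.7,"y":0,"z":2,"rx":0,"ry":0,"rz":0,"jaw":3},
    {"x":0,"y":0,"z":2.5,"rx":0,"ry":0,"rz":0,"jaw":3},
    {"x":0,"y":0,"z":2,"rx":0,"ry":0,"rz":0,"jaw":3},
    {"x":0,"y":0,"z":0.6,"rx":0,"ry":0,"rz":0,"jaw":3}
  ]
}}

```text
clock: 28.45
tool_pos: [0.6085, 0.0089, 0.0401]
eef_rot: [0.651, 0.759, -0.001, -0.002]
contact_force: [-0.3, -0.6, 0.0]
opening: 0.341
finger_force: 0.0
```

Request:
{"fn": "send_rows", "kwargs": {
  "motion": [
    {"x":0,"y":0,"z":0,"rx":0,"ry":0,"rz":0,"jaw":3},
    {"x":0,"y":0,"z":0,"rx":0,"ry":0,"rz":0,"jaw":3},
    {"x":0,"y":0,"z":0,"rx":0,"ry":0,"rz":0,"jaw":3},
    {"x":0,"y":0,"z":0,"rx":0,"ry":0,"rz":0,"jaw":3},
    {"x":0,"y":0,"z":0,"rx":0,"ry":0,"rz":0,"jaw":3}
  ]
}}

```text
clock: 28.95
tool_pos: [0.6106, 0.0062, 0.0424]
eef_rot: [0.652, 0.758, 0.0, 0.0]
contact_force: [0.1, -0.1, 0.4]
opening: 0.346
finger_force: 0.0
```

```bash
python3 al.py a8
```

```text
tcp [0.6105 0.0062 0.0423] yaw 98.55 q [-0.117  0.964  0.057  1.743 -0.11   0.437  0.164] F [ 0.5  0.3 -0.5]
s3 tool x,y cm to mouth [  9.25 -15.2 ]
s2 tool x,y cm to mouth [  9.25 -10.21]
s1 tool x,y cm to mouth [ 9.25 -5.21]
s0 tool x,y cm to mouth [ 9.25 -0.2 ]
```

Request:
{"fn": "send_rows", "kwargs": {
  "motion": [
    {"x":0,"y":0,"z":0,"rx":0,"ry":0,"rz":0,"jaw":2},
    {"x":0,"y":0,"z":0,"rx":0,"ry":0,"rz":0,"jaw":0},
    {"x":0,"y":0,"z":0,"rx":0,"ry":0,"rz":0,"jaw":0},
    {"x":0,"y":0,"z":0,"rx":0,"ry":0,"rz":0,"jaw":0},
    {"x":0,"y":0,"z":0,"rx":0,"ry":0,"rz":0,"jaw":0}
  ]
}}

```text
clock: 29.5
tool_pos: [0.6102, 0.0063, 0.0418]
eef_rot: [0.652, 0.758, 0.0, -0.0]
contact_force: [0.3, -0.6, -0.1]
opening: 0.131
finger_force: 40.0
```

Request:
{"fn": "send_rows", "kwargs": {
  "motion": [
    {"x":0,"y":0,"z":0,"rx":0,"ry":0,"rz":0,"jaw":0},
    {"x":0,"y":0,"z":-0.1,"rx":0,"ry":0,"rz":0,"jaw":0},
    {"x":0,"y":0,"z":-0.1,"rx":0,"ry":0,"rz":0,"jaw":0},
    {"x":0,"y":0,"z":-0.1,"rx":0,"ry":0,"rz":0,"jaw":0},
    {"x":0,"y":0,"z":0,"rx":0,"ry":0,"rz":0,"jaw":0}
  ]
}}

```text
clock: 30.0
tool_pos: [0.6101, 0.0062, 0.0448]
eef_rot: [0.652, 0.758, -0.0, -0.0]
contact_force: [0.6, 0.0, -2.0]
opening: 0.13
finger_force: 40.0
```

Request:
{"fn": "send_rows", "kwargs": {
  "motion": [
    {"x":0.4,"y":0,"z":0,"rx":0,"ry":0,"rz":0,"jaw":0},
    {"x":0.4,"y":0,"z":0,"rx":0,"ry":0,"rz":0,"jaw":0},
    {"x":0.4,"y":0,"z":0,"rx":0,"ry":0,"rz":0,"jaw":0},
    {"x":0.4,"y":0,"z":0,"rx":0,"ry":0,"rz":0,"jaw":0},
    {"x":0.4,"y":0,"z":0,"rx":0,"ry":0,"rz":0,"jaw":0}
  ]
}}

```text
clock: 30.5
tool_pos: [0.6071, 0.0266, 0.0448]
eef_rot: [0.652, 0.758, 0.0, -0.0]
contact_force: [-0.7, -0.0, -1.8]
opening: 0.128
finger_force: 40.0
```

Request:
{"fn": "send_rows", "kwargs": {
  "motion": [
    {"x":0.4,"y":0,"z":0,"rx":0,"ry":0,"rz":0,"jaw":0},
    {"x":0.4,"y":0,"z":0,"rx":0,"ry":0,"rz":0,"jaw":0},
    {"x":0.4,"y":0,"z":0,"rx":0,"ry":0,"rz":0,"jaw":0},
    {"x":0.4,"y":0,"z":0,"rx":0,"ry":0,"rz":0,"jaw":0},
    {"x":0.4,"y":0,"z":0,"rx":0,"ry":0,"rz":0,"jaw":0}
  ]
}}

```text
clock: 31.0
tool_pos: [0.6047, 0.0445, 0.0452]
eef_rot: [0.653, 0.758, -0.0, 0.001]
contact_force: [0.5, -5.6, 0.6]
opening: 0.129
finger_force: 40.0
```

Request:
{"fn": "send_rows", "kwargs": {
  "motion": [
    {"x":0.4,"y":0,"z":0,"rx":0,"ry":0,"rz":0,"jaw":0},
    {"x":0.4,"y":0,"z":0,"rx":0,"ry":0,"rz":0,"jaw":0},
    {"x":0.4,"y":0,"z":0,"rx":0,"ry":0,"rz":0,"jaw":0},
    {"x":0.4,"y":0,"z":0,"rx":0,"ry":0,"rz":0,"jaw":0},
    {"x":0,"y":0,"z":0,"rx":0,"ry":0,"rz":0,"jaw":0}
  ]
}}

```text
clock: 31.5
tool_pos: [0.603, 0.0593, 0.0459]
eef_rot: [0.653, 0.757, -0.0, 0.002]
contact_force: [0.5, -6.2, 5.0]
opening: 0.133
finger_force: 40.0
```

Request:
{"fn": "send_rows", "kwargs": {
  "motion": [
    {"x":0.2,"y":0,"z":0,"rx":0,"ry":0,"rz":0,"jaw":0},
    {"x":0.2,"y":0,"z":0,"rx":0,"ry":0,"rz":0,"jaw":0},
    {"x":0.2,"y":0,"z":0,"rx":0,"ry":0,"rz":0,"jaw":0},
    {"x":0,"y":0,"z":0,"rx":0,"ry":0,"rz":0,"jaw":0},
    {"x":0,"y":0,"z":0,"rx":0,"ry":0,"rz":0,"jaw":0}
  ]
}}

```text
clock: 32.0
tool_pos: [0.6023, 0.0643, 0.046]
eef_rot: [0.653, 0.757, -0.0, 0.002]
contact_force: [0.3, -7.2, 6.8]
opening: 0.126
finger_force: 40.0
```

Request:
{"fn": "send_rows", "kwargs": {
  "motion": [
    {"x":0.2,"y":0,"z":-0.1,"rx":0,"ry":0,"rz":0,"jaw":0},
    {"x":0.2,"y":0,"z":0,"rx":0,"ry":0,"rz":0,"jaw":0},
    {"x":0,"y":0,"z":0,"rx":0,"ry":0,"rz":0,"jaw":0},
    {"x":0,"y":0,"z":0,"rx":0,"ry":0,"rz":0,"jaw":0},
    {"x":0,"y":0,"z":0,"rx":0,"ry":0,"rz":0,"jaw":0}
  ]
}}

```text
clock: 32.5
tool_pos: [0.6008, 0.071, 0.0463]
eef_rot: [0.652, 0.758, 0.0, 0.001]
contact_force: [0.2, -4.8, 5.9]
opening: 0.131
finger_force: 40.0
```

Request:
{"fn": "send_rows", "kwargs": {
  "motion": [
    {"x":0.15,"y":0,"z":0,"rx":0,"ry":0,"rz":0,"jaw":0},
    {"x":0.15,"y":0,"z":0,"rx":0,"ry":0,"rz":0,"jaw":0},
    {"x":0,"y":0,"z":0,"rx":0,"ry":0,"rz":0,"jaw":0},
    {"x":0,"y":0,"z":0,"rx":0,"ry":0,"rz":0,"jaw":0},
    {"x":0,"y":0,"z":0,"rx":0,"ry":0,"rz":0,"jaw":0}
  ]
}}

```text
clock: 33.0
tool_pos: [0.6008, 0.072, 0.0464]
eef_rot: [0.653, 0.757, -0.001, 0.002]
contact_force: [0.9, -7.9, 4.8]
opening: 0.134
finger_force: 40.0
```

Request:
{"fn": "send_rows", "kwargs": {
  "motion": [
    {"x":0.2,"y":0,"z":0,"rx":0,"ry":0,"rz":0,"jaw":0},
    {"x":0.2,"y":0,"z":0,"rx":0,"ry":0,"rz":0,"jaw":0},
    {"x":0,"y":0,"z":0,"rx":0,"ry":0,"rz":0,"jaw":0},
    {"x":0,"y":0,"z":0,"rx":0,"ry":0,"rz":0,"jaw":0},
    {"x":0,"y":0,"z":0,"rx":0,"ry":0,"rz":0,"jaw":0}
  ]
}}

```text
clock: 33.5
tool_pos: [0.6007, 0.0722, 0.0464]
eef_rot: [0.654, 0.757, -0.002, 0.003]
contact_force: [1.5, -13.9, 4.0]
opening: 0.129
finger_force: 40.0
```

Request:
{"fn": "send_rows", "kwargs": {
  "motion": [
    {"x":0.1,"y":0,"z":0,"rx":0,"ry":0,"rz":0,"jaw":0},
    {"x":0,"y":0,"z":0,"rx":0,"ry":0,"rz":0,"jaw":0},
    {"x":0,"y":0,"z":0,"rx":0,"ry":0,"rz":0,"jaw":0},
    {"x":0,"y":0,"z":0,"rx":0,"ry":0,"rz":0,"jaw":0},
    {"x":0,"y":0,"z":0,"rx":0,"ry":0,"rz":0,"jaw":0}
  ]
}}

```text
clock: 34.0
tool_pos: [0.6007, 0.0723, 0.0464]
eef_rot: [0.654, 0.756, -0.002, 0.004]
contact_force: [1.9, -15.5, 3.6]
opening: 0.126
finger_force: 40.0
```

```bash
python3 al.py a9; python3 - <<'E'
from plant import *
from h import *
s=snapshot("wrist"); st=get_state(); print(st["opening"],st["finger_force"],st["moment"])
cv2.imwrite("pics/w9.png",cv2.cvtColor(s["img"],cv2.COLOR_RGB2BGR))
E
```

```text
tcp [0.6007 0.0722 0.0464] yaw 98.29 q [-0.247  0.954  0.083  1.762 -0.142  0.43   0.075] F [  2.3 -14.    3.7]
s3 tool x,y cm to mouth [  2.5  -15.23]
s2 tool x,y cm to mouth [  2.53 -10.23]
s1 tool x,y cm to mouth [ 2.55 -5.23]
s0 tool x,y cm to mouth [ 2.58 -0.23]
0.12860205569771482 40.01182436943054 [-3.49708049 -0.49338577  0.06857864]
```

View pics/w9.png

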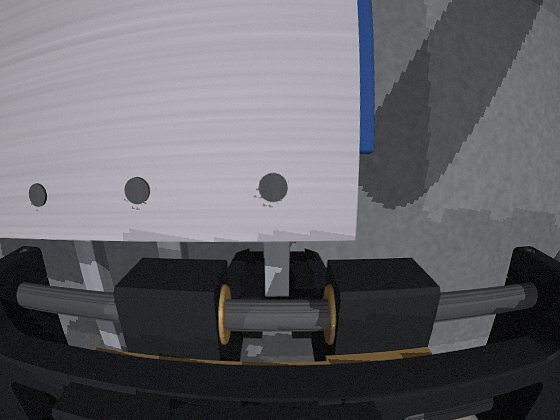

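Request:
{"fn": "send_rows", "kwargs": {
  "motion": [
    {"x":-0.3,"y":0,"z":0,"rx":0,"ry":0,"rz":0,"jaw":0},
    {"x":-0.3,"y":0,"z":0,"rx":0,"ry":0,"rz":0,"jaw":0},
    {"x":0,"y":0,"z":0,"rx":0,"ry":0,"rz":0,"jaw":2},
    {"x":0,"y":0,"z":0,"rx":0,"ry":0,"rz":0,"jaw":3},
    {"x":0,"y":0,"z":0,"rx":0,"ry":0,"rz":0,"jaw":3}
  ]
}}

```text
clock: 34.6
tool_pos: [0.5995, 0.0756, 0.0455]
eef_rot: [0.652, 0.759, 0.001, -0.001]
contact_force: [-0.7, 0.5, -0.8]
opening: 0.335
finger_force: 0.0
```

Request:
{"fn": "send_rows", "kwargs": {
  "motion": [
    {"x":0,"y":0,"z":0,"rx":0,"ry":0,"rz":0,"jaw":3},
    {"x":0,"y":0,"z":0,"rx":0,"ry":0,"rz":0,"jaw":3},
    {"x":0,"y":0,"z":-1.5,"rx":0,"ry":0,"rz":0,"jaw":3},
    {"x":0,"y":0,"z":-2.5,"rx":0,"ry":0,"rz":0,"jaw":3},
    {"x":0,"y":0,"z":-2.5,"rx":0,"ry":0,"rz":0,"jaw":3}
  ]
}}

```text
clock: 35.1
tool_pos: [0.5999, 0.0735, 0.1122]
eef_rot: [0.652, 0.758, -0.0, -0.0]
contact_force: [0.8, 0.7, -0.1]
opening: 0.34
finger_force: 0.0
```

Request:
{"fn": "send_rows", "kwargs": {
  "motion": [
    {"x":-3.4,"y":0,"z":0,"rx":0,"ry":0,"rz":0,"jaw":3},
    {"x":-3.4,"y":-2.5,"z":0,"rx":0,"ry":0,"rz":0,"jaw":3},
    {"x":0,"y":-2.5,"z":0,"rx":0,"ry":0,"rz":0,"jaw":3},
    {"x":0,"y":0,"z":0,"rx":0,"ry":0,"rz":0,"jaw":3},
    {"x":0,"y":0,"z":0,"rx":0,"ry":0,"rz":0,"jaw":3}
  ]
}}

```text
clock: 35.6
tool_pos: [0.5613, -0.0008, 0.1118]
eef_rot: [0.652, 0.758, 0.001, 0.0]
contact_force: [0.0, -0.3, 1.2]
opening: 0.337
finger_force: 0.0
```

```bash
python3 al.py a10; python3 - <<'E'
from plant import *
from h import *
s=snapshot("wrist"); pickle.dump(s,open("w10.pkl","wb"))
g=cv2.cvtColor(s["img"],cv2.COLOR_RGB2GRAY)
# dark tails: rod-coloured column followed by black
m=np.zeros_like(g); m[5:243]=g[5:243]<45
for c,st,l in blobs(m,150,4000):
    p=onz(s,c,.044,True)[0]; e=(p[:2]-[.5205,.0862]); d=np.array([-.1487,.9889]); by=np.array([-.9889,-.1487])
    print(c.round(0),st,"beam x,y mm",(e@d*1000).round(1),(e@by*1000).round(1))
E
```

```text
tcp [ 5.620e-01 -2.000e-04  1.117e-01] yaw 98.62 q [-0.12   0.811  0.066  1.879 -0.111  0.453  0.176] F [ 0.4 -0.2 -0.4]
s3 tool x,y cm to mouth [  9.17 -10.31]
s2 tool x,y cm to mouth [ 9.17 -5.31]
s1 tool x,y cm to mouth [ 9.16 -0.31]
s0 tool x,y cm to mouth [9.16 4.69]
[352. 159.] [341 149  23  19 369] beam x,y mm -42.7 -75.8
```

Request:
{"fn": "send_rows", "kwargs": {
  "motion": [
    {"x":-0.09,"y":-0.16,"z":1.5,"rx":0,"ry":0,"rz":0,"jaw":3},
    {"x":0,"y":0,"z":2.5,"rx":0,"ry":0,"rz":0,"jaw":3},
    {"x":0,"y":0,"z":2.2,"rx":0,"ry":0,"rz":0,"jaw":3},
    {"x":0,"y":0,"z":0.7,"rx":0,"ry":0,"rz":0,"jaw":3},
    {"x":0,"y":0,"z":0,"rx":0,"ry":0,"rz":0,"jaw":3}
  ]
}}

```text
clock: 36.2
tool_pos: [0.5594, -0.0016, 0.0411]
eef_rot: [0.652, 0.758, -0.0, -0.0]
contact_force: [0.5, 0.3, -0.7]
opening: 0.34
finger_force: 0.0
```

Request:
{"fn": "send_rows", "kwargs": {
  "motion": [
    {"x":0,"y":0,"z":0,"rx":0,"ry":0,"rz":0,"jaw":2},
    {"x":0,"y":0,"z":0,"rx":0,"ry":0,"rz":0,"jaw":0},
    {"x":0,"y":0,"z":0,"rx":0,"ry":0,"rz":0,"jaw":0},
    {"x":0,"y":0,"z":0,"rx":0,"ry":0,"rz":0,"jaw":0},
    {"x":0,"y":0,"z":0,"rx":0,"ry":0,"rz":0,"jaw":0}
  ]
}}

```text
clock: 36.7
tool_pos: [0.56, -0.0022, 0.0424]
eef_rot: [0.652, 0.758, 0.001, 0.001]
contact_force: [1.7, 0.7, 2.7]
opening: 0.13
finger_force: 40.0
```

Request:
{"fn": "send_rows", "kwargs": {
  "motion": [
    {"x":0,"y":0,"z":0,"rx":0,"ry":0,"rz":0,"jaw":0},
    {"x":0,"y":0,"z":-0.1,"rx":0,"ry":0,"rz":0,"jaw":0},
    {"x":0,"y":0,"z":-0.1,"rx":0,"ry":0,"rz":0,"jaw":0},
    {"x":0,"y":0,"z":-0.1,"rx":0,"ry":0,"rz":0,"jaw":0},
    {"x":0,"y":0,"z":0,"rx":0,"ry":0,"rz":0,"jaw":0}
  ]
}}

```text
clock: 37.2
tool_pos: [0.5588, -0.0024, 0.0446]
eef_rot: [0.652, 0.758, -0.0, -0.0]
contact_force: [0.2, 0.4, -1.6]
opening: 0.127
finger_force: 40.0
```

Request:
{"fn": "send_rows", "kwargs": {
  "motion": [
    {"x":0.4,"y":0,"z":0,"rx":0,"ry":0,"rz":0,"jaw":0},
    {"x":0.4,"y":0,"z":0,"rx":0,"ry":0,"rz":0,"jaw":0},
    {"x":0.4,"y":0,"z":0,"rx":0,"ry":0,"rz":0,"jaw":0},
    {"x":0.4,"y":0,"z":0,"rx":0,"ry":0,"rz":0,"jaw":0},
    {"x":0.4,"y":0,"z":-0.05,"rx":0,"ry":0,"rz":0,"jaw":0}
  ]
}}

```text
clock: 37.7
tool_pos: [0.5563, 0.0174, 0.0453]
eef_rot: [0.652, 0.758, -0.0, 0.0]
contact_force: [0.1, -0.5, -1.4]
opening: 0.13
finger_force: 40.0
```

Request:
{"fn": "send_rows", "kwargs": {
  "motion": [
    {"x":0.4,"y":0,"z":-0.05,"rx":0,"ry":0,"rz":0,"jaw":0},
    {"x":0.4,"y":0,"z":0,"rx":0,"ry":0,"rz":0,"jaw":0},
    {"x":0.4,"y":0,"z":0,"rx":0,"ry":0,"rz":0,"jaw":0},
    {"x":0.4,"y":0,"z":0,"rx":0,"ry":0,"rz":0,"jaw":0},
    {"x":0.4,"y":0,"z":0,"rx":0,"ry":0,"rz":0,"jaw":0}
  ]
}}

```text
clock: 38.2
tool_pos: [0.5539, 0.0355, 0.0463]
eef_rot: [0.653, 0.757, -0.0, 0.001]
contact_force: [0.7, -7.0, 2.9]
opening: 0.128
finger_force: 40.0
```

Request:
{"fn": "send_rows", "kwargs": {
  "motion": [
    {"x":0.4,"y":0,"z":-0.05,"rx":0,"ry":0,"rz":0,"jaw":0},
    {"x":0.4,"y":0,"z":0,"rx":0,"ry":0,"rz":0,"jaw":0},
    {"x":0.4,"y":0,"z":0,"rx":0,"ry":0,"rz":0,"jaw":0},
    {"x":0.4,"y":0,"z":0,"rx":0,"ry":0,"rz":0,"jaw":0},
    {"x":0,"y":0,"z":0,"rx":0,"ry":0,"rz":0,"jaw":0}
  ]
}}

```text
clock: 38.7
tool_pos: [0.5518, 0.0517, 0.047]
eef_rot: [0.653, 0.758, -0.0, 0.001]
contact_force: [0.5, -5.8, 5.1]
opening: 0.124
finger_force: 40.0
```

Request:
{"fn": "send_rows", "kwargs": {
  "motion": [
    {"x":0.3,"y":0,"z":0,"rx":0,"ry":0,"rz":0,"jaw":0},
    {"x":0.3,"y":0,"z":0,"rx":0,"ry":0,"rz":0,"jaw":0},
    {"x":0.2,"y":0,"z":0,"rx":0,"ry":0,"rz":0,"jaw":0},
    {"x":0.2,"y":0,"z":0,"rx":0,"ry":0,"rz":0,"jaw":0},
    {"x":0,"y":0,"z":0,"rx":0,"ry":0,"rz":0,"jaw":0}
  ]
}}

```text
clock: 39.2
tool_pos: [0.5507, 0.0605, 0.0473]
eef_rot: [0.653, 0.757, -0.0, 0.002]
contact_force: [1.3, -7.3, 6.7]
opening: 0.129
finger_force: 40.0
```

Request:
{"fn": "send_rows", "kwargs": {
  "motion": [
    {"x":0.2,"y":0,"z":0,"rx":0,"ry":0,"rz":0,"jaw":0},
    {"x":0.2,"y":0,"z":0,"rx":0,"ry":0,"rz":0,"jaw":0},
    {"x":0,"y":0,"z":0,"rx":0,"ry":0,"rz":0,"jaw":0},
    {"x":0,"y":0,"z":0,"rx":0,"ry":0,"rz":0,"jaw":0},
    {"x":0,"y":0,"z":0,"rx":0,"ry":0,"rz":0,"jaw":0}
  ]
}}

```text
clock: 39.7
tool_pos: [0.5503, 0.0641, 0.0474]
eef_rot: [0.653, 0.757, -0.0, 0.002]
contact_force: [0.4, -9.0, 8.6]
opening: 0.127
finger_force: 40.0
```

Request:
{"fn": "send_rows", "kwargs": {
  "motion": [
    {"x":0.2,"y":0,"z":0,"rx":0,"ry":0,"rz":0,"jaw":0},
    {"x":0.2,"y":0,"z":0,"rx":0,"ry":0,"rz":0,"jaw":0},
    {"x":0,"y":0,"z":0,"rx":0,"ry":0,"rz":0,"jaw":0},
    {"x":0,"y":0,"z":0,"rx":0,"ry":0,"rz":0,"jaw":0},
    {"x":0,"y":0,"z":0,"rx":0,"ry":0,"rz":0,"jaw":0}
  ]
}}

```text
clock: 40.2
tool_pos: [0.5502, 0.0643, 0.0475]
eef_rot: [0.655, 0.756, -0.001, 0.004]
contact_force: [1.9, -13.6, 8.4]
opening: 0.127
finger_force: 40.0
```

Request:
{"fn": "send_rows", "kwargs": {
  "motion": [
    {"x":-0.3,"y":0,"z":0,"rx":0,"ry":0,"rz":0,"jaw":0},
    {"x":-0.2,"y":0,"z":0,"rx":0,"ry":0,"rz":0,"jaw":0},
    {"x":0,"y":0,"z":0,"rx":0,"ry":0,"rz":0,"jaw":2},
    {"x":0,"y":0,"z":0,"rx":0,"ry":0,"rz":0,"jaw":3},
    {"x":0,"y":0,"z":0,"rx":0,"ry":0,"rz":0,"jaw":3}
  ]
}}

```text
clock: 40.7
tool_pos: [0.5485, 0.0675, 0.046]
eef_rot: [0.652, 0.758, 0.0, -0.001]
contact_force: [1.0, -0.4, -0.3]
opening: 0.338
finger_force: 0.0
```

Request:
{"fn": "send_rows", "kwargs": {
  "motion": [
    {"x":0,"y":0,"z":0,"rx":0,"ry":0,"rz":0,"jaw":3},
    {"x":0,"y":0,"z":0,"rx":0,"ry":0,"rz":0,"jaw":3},
    {"x":0,"y":0,"z":-1.5,"rx":0,"ry":0,"rz":0,"jaw":3},
    {"x":0,"y":0,"z":-2.5,"rx":0,"ry":0,"rz":0,"jaw":3},
    {"x":0,"y":0,"z":-2.5,"rx":0,"ry":0,"rz":0,"jaw":3}
  ]
}}

```text
clock: 41.2
tool_pos: [0.5488, 0.0659, 0.1127]
eef_rot: [0.652, 0.758, -0.0, -0.0]
contact_force: [-0.1, -0.3, -0.3]
opening: 0.344
finger_force: 0.0
```

Request:
{"fn": "send_rows", "kwargs": {
  "motion": [
    {"x":-3.4,"y":0,"z":0,"rx":0,"ry":0,"rz":0,"jaw":3},
    {"x":-3.4,"y":-2.5,"z":0,"rx":0,"ry":0,"rz":0,"jaw":3},
    {"x":0,"y":-2.5,"z":0,"rx":0,"ry":0,"rz":0,"jaw":3},
    {"x":0,"y":0,"z":0,"rx":0,"ry":0,"rz":0,"jaw":3},
    {"x":0,"y":0,"z":0,"rx":0,"ry":0,"rz":0,"jaw":3}
  ]
}}

```text
clock: 41.7
tool_pos: [0.5102, -0.0085, 0.1122]
eef_rot: [0.652, 0.758, 0.001, 0.0]
contact_force: [0.6, 0.5, 1.0]
opening: 0.337
finger_force: 0.0
```

```bash
cat > tails.py <<'E'
from plant import *
from h import *
s=snapshot("wrist"); pickle.dump(s,open("wt.pkl","wb"))
g=cv2.cvtColor(s["img"],cv2.COLOR_RGB2GRAY)
m=np.zeros_like(g); m[5:243]=g[5:243]<45
for c,st,l in blobs(m,150,4000):
    p=onz(s,c,.044,True)[0]; e=(p[:2]-[.5205,.0862]); d=np.array([-.1487,.9889]); by=np.array([-.9889,-.1487])
    print(c.round(0),st,"beam x,y mm",(e@d*1000).round(1),(e@by*1000).round(1))
E
python3 al.py a11; python3 tails.py
```

```text
tcp [ 0.511 -0.008  0.112] yaw 98.62 q [-0.109  0.772  0.057  2.03  -0.121  0.341  0.196] F [ 0.8 -0.8  0.1]
s3 tool x,y cm to mouth [ 9.17 -5.14]
s2 tool x,y cm to mouth [ 9.17 -0.15]
s1 tool x,y cm to mouth [9.16 4.85]
s0 tool x,y cm to mouth [9.16 9.86]
[353. 159.] [342 149  22  20 390] beam x,y mm -43.0 -24.8
[423. 161.] [412 152  23  19 375] beam x,y mm -42.6 -74.1
```

Request:
{"fn": "send_rows", "kwargs": {
  "motion": [
    {"x":-0.05,"y":0.08,"z":1.5,"rx":0,"ry":0,"rz":0,"jaw":3},
    {"x":0,"y":0,"z":2.5,"rx":0,"ry":0,"rz":0,"jaw":3},
    {"x":0,"y":0,"z":2.2,"rx":0,"ry":0,"rz":0,"jaw":3},
    {"x":0,"y":0,"z":0.7,"rx":0,"ry":0,"rz":0,"jaw":3},
    {"x":0,"y":0,"z":0,"rx":0,"ry":0,"rz":0,"jaw":3}
  ]
}}

```text
clock: 42.3
tool_pos: [0.5107, -0.0085, 0.0416]
eef_rot: [0.652, 0.758, -0.0, -0.0]
contact_force: [-1.5, -1.2, -0.3]
opening: 0.343
finger_force: 0.0
```

Request:
{"fn": "send_rows", "kwargs": {
  "motion": [
    {"x":0,"y":0,"z":0,"rx":0,"ry":0,"rz":0,"jaw":2},
    {"x":0,"y":0,"z":0,"rx":0,"ry":0,"rz":0,"jaw":0},
    {"x":0,"y":0,"z":0,"rx":0,"ry":0,"rz":0,"jaw":0},
    {"x":0,"y":0,"z":0,"rx":0,"ry":0,"rz":0,"jaw":0},
    {"x":0,"y":0,"z":0,"rx":0,"ry":0,"rz":0,"jaw":0}
  ]
}}

```text
clock: 42.8
tool_pos: [0.5113, -0.0091, 0.0429]
eef_rot: [0.652, 0.758, 0.001, 0.001]
contact_force: [0.9, 0.7, 3.0]
opening: 0.128
finger_force: 40.0
```

Request:
{"fn": "send_rows", "kwargs": {
  "motion": [
    {"x":0,"y":0,"z":0,"rx":0,"ry":0,"rz":0,"jaw":0},
    {"x":0,"y":0,"z":-0.1,"rx":0,"ry":0,"rz":0,"jaw":0},
    {"x":0,"y":0,"z":-0.1,"rx":0,"ry":0,"rz":0,"jaw":0},
    {"x":0,"y":0,"z":-0.1,"rx":0,"ry":0,"rz":0,"jaw":0},
    {"x":0,"y":0,"z":0,"rx":0,"ry":0,"rz":0,"jaw":0}
  ]
}}

```text
clock: 43.3
tool_pos: [0.5099, -0.0092, 0.0451]
eef_rot: [0.652, 0.758, -0.0, -0.0]
contact_force: [0.4, -0.6, -1.7]
opening: 0.126
finger_force: 40.0
```

Request:
{"fn": "send_rows", "kwargs": {
  "motion": [
    {"x":0.4,"y":0,"z":0,"rx":0,"ry":0,"rz":0,"jaw":0},
    {"x":0.4,"y":0,"z":0,"rx":0,"ry":0,"rz":0,"jaw":0},
    {"x":0.4,"y":0,"z":0,"rx":0,"ry":0,"rz":0,"jaw":0},
    {"x":0.4,"y":0,"z":-0.05,"rx":0,"ry":0,"rz":0,"jaw":0},
    {"x":0.4,"y":0,"z":-0.05,"rx":0,"ry":0,"rz":0,"jaw":0}
  ]
}}

```text
clock: 43.8
tool_pos: [0.5075, 0.0112, 0.0463]
eef_rot: [0.652, 0.758, 0.0, -0.0]
contact_force: [-0.3, 1.2, -2.1]
opening: 0.128
finger_force: 40.0
```

Request:
{"fn": "send_rows", "kwargs": {
  "motion": [
    {"x":0.4,"y":0,"z":-0.05,"rx":0,"ry":0,"rz":0,"jaw":0},
    {"x":0.4,"y":0,"z":-0.05,"rx":0,"ry":0,"rz":0,"jaw":0},
    {"x":0.4,"y":0,"z":0,"rx":0,"ry":0,"rz":0,"jaw":0},
    {"x":0.4,"y":0,"z":0,"rx":0,"ry":0,"rz":0,"jaw":0},
    {"x":0.4,"y":0,"z":0,"rx":0,"ry":0,"rz":0,"jaw":0}
  ]
}}

```text
clock: 44.3
tool_pos: [0.5045, 0.0307, 0.0473]
eef_rot: [0.652, 0.758, 0.0, -0.0]
contact_force: [0.3, -0.3, -3.3]
opening: 0.127
finger_force: 40.0
```

Request:
{"fn": "send_rows", "kwargs": {
  "motion": [
    {"x":0.4,"y":0,"z":0,"rx":0,"ry":0,"rz":0,"jaw":0},
    {"x":0.4,"y":0,"z":0,"rx":0,"ry":0,"rz":0,"jaw":0},
    {"x":0.4,"y":0,"z":0,"rx":0,"ry":0,"rz":0,"jaw":0},
    {"x":0.4,"y":0,"z":0,"rx":0,"ry":0,"rz":0,"jaw":0},
    {"x":0,"y":0,"z":0,"rx":0,"ry":0,"rz":0,"jaw":0}
  ]
}}

```text
clock: 44.8
tool_pos: [0.5024, 0.0464, 0.0475]
eef_rot: [0.652, 0.758, 0.0, 0.0]
contact_force: [0.3, -0.8, 1.1]
opening: 0.128
finger_force: 40.0
```

Request:
{"fn": "send_rows", "kwargs": {
  "motion": [
    {"x":0.3,"y":0,"z":0,"rx":0,"ry":0,"rz":0,"jaw":0},
    {"x":0.2,"y":0,"z":0,"rx":0,"ry":0,"rz":0,"jaw":0},
    {"x":0.2,"y":0,"z":0,"rx":0,"ry":0,"rz":0,"jaw":0},
    {"x":0.2,"y":0,"z":0,"rx":0,"ry":0,"rz":0,"jaw":0},
    {"x":0,"y":0,"z":0,"rx":0,"ry":0,"rz":0,"jaw":0}
  ]
}}

```text
clock: 45.3
tool_pos: [0.5014, 0.054, 0.0478]
eef_rot: [0.653, 0.757, -0.0, 0.001]
contact_force: [0.1, -5.2, 4.2]
opening: 0.126
finger_force: 40.0
```

Request:
{"fn": "send_rows", "kwargs": {
  "motion": [
    {"x":0.2,"y":0,"z":0,"rx":0,"ry":0,"rz":0,"jaw":0},
    {"x":0.2,"y":0,"z":0,"rx":0,"ry":0,"rz":0,"jaw":0},
    {"x":0,"y":0,"z":0,"rx":0,"ry":0,"rz":0,"jaw":0},
    {"x":0,"y":0,"z":0,"rx":0,"ry":0,"rz":0,"jaw":0},
    {"x":0,"y":0,"z":0,"rx":0,"ry":0,"rz":0,"jaw":0}
  ]
}}

```text
clock: 45.8
tool_pos: [0.5012, 0.0557, 0.0478]
eef_rot: [0.654, 0.757, -0.001, 0.002]
contact_force: [1.7, -9.8, 4.3]
opening: 0.125
finger_force: 40.0
```

Request:
{"fn": "send_rows", "kwargs": {
  "motion": [
    {"x":0.2,"y":0,"z":0,"rx":0,"ry":0,"rz":0,"jaw":0},
    {"x":0.2,"y":0,"z":0,"rx":0,"ry":0,"rz":0,"jaw":0},
    {"x":0,"y":0,"z":0,"rx":0,"ry":0,"rz":0,"jaw":0},
    {"x":0,"y":0,"z":0,"rx":0,"ry":0,"rz":0,"jaw":0},
    {"x":0,"y":0,"z":0,"rx":0,"ry":0,"rz":0,"jaw":0}
  ]
}}

```text
clock: 46.3
tool_pos: [0.5011, 0.0559, 0.0478]
eef_rot: [0.655, 0.755, -0.002, 0.004]
contact_force: [2.1, -16.8, 3.6]
opening: 0.127
finger_force: 40.0
```

Request:
{"fn": "send_rows", "kwargs": {
  "motion": [
    {"x":-0.3,"y":0,"z":0,"rx":0,"ry":0,"rz":0,"jaw":0},
    {"x":-0.2,"y":0,"z":0,"rx":0,"ry":0,"rz":0,"jaw":0},
    {"x":0,"y":0,"z":0,"rx":0,"ry":0,"rz":0,"jaw":2},
    {"x":0,"y":0,"z":0,"rx":0,"ry":0,"rz":0,"jaw":3},
    {"x":0,"y":0,"z":0,"rx":0,"ry":0,"rz":0,"jaw":3}
  ]
}}

```text
clock: 46.8
tool_pos: [0.5001, 0.0596, 0.0471]
eef_rot: [0.652, 0.758, 0.0, -0.001]
contact_force: [-0.1, -0.4, 0.6]
opening: 0.337
finger_force: 0.0
```

Request:
{"fn": "send_rows", "kwargs": {
  "motion": [
    {"x":0,"y":0,"z":0,"rx":0,"ry":0,"rz":0,"jaw":3},
    {"x":0,"y":0,"z":0,"rx":0,"ry":0,"rz":0,"jaw":3},
    {"x":0,"y":0,"z":-1.5,"rx":0,"ry":0,"rz":0,"jaw":3},
    {"x":0,"y":0,"z":-2.5,"rx":0,"ry":0,"rz":0,"jaw":3},
    {"x":0,"y":0,"z":-2.5,"rx":0,"ry":0,"rz":0,"jaw":3}
  ]
}}

```text
clock: 47.3
tool_pos: [0.5, 0.0583, 0.1127]
eef_rot: [0.652, 0.758, -0.0, -0.001]
contact_force: [-0.1, 0.2, 0.1]
opening: 0.341
finger_force: 0.0
```

Request:
{"fn": "send_rows", "kwargs": {
  "motion": [
    {"x":-3.5,"y":0,"z":0,"rx":0,"ry":0,"rz":0,"jaw":3},
    {"x":-3.5,"y":0,"z":0,"rx":0,"ry":0,"rz":0,"jaw":3},
    {"x":0,"y":0,"z":0,"rx":0,"ry":0,"rz":0,"jaw":1},
    {"x":0,"y":0,"z":0,"rx":0,"ry":0,"rz":0,"jaw":0},
    {"x":0,"y":0,"z":0,"rx":0,"ry":0,"rz":0,"jaw":0}
  ]
}}

```text
clock: 47.8
tool_pos: [0.5105, -0.0096, 0.1121]
eef_rot: [0.652, 0.759, 0.0, -0.001]
contact_force: [-0.2, -0.4, 0.2]
opening: 0.095
finger_force: 0.0
```

```bash
python3 al.py a12; python3 tails.py; python3 - <<'E'
from plant import *
from h import *
S={n:pickle.load(open(n+"0.pkl","rb")) for n in("scene","side")}
roi={"scene":(380,225,415,262),"side":(188,130,215,155)}
R0=[]
for n,s in S.items():
    g=cv2.cvtColor(s["img"],cv2.COLOR_RGB2GRAY); x0,y0,x1,y1=roi[n]; m=np.zeros_like(g); m[y0:y1,x0:x1]=g[y0:y1,x0:x1]>180
    for c,st,l in blobs(m,8,600):
        print(n,c.round(1),st, onz(s,c,.06).round(4)); o,d=rays(s,c); R0.append((o,d[0]/np.linalg.norm(d[0])))
if len(R0)==2:
    A=sum(np.eye(3)-np.outer(d,d) for o,d in R0); b=sum((np.eye(3)-np.outer(d,d))@o for o,d in R0); print("button",np.linalg.solve(A,b).round(4))
E
```

```text
tcp [ 0.5106 -0.0094  0.1121] yaw 98.7 q [-0.108  0.772  0.061  2.028 -0.13   0.345  0.21 ] F [ 0.4  0.5 -0.2]
s3 tool x,y cm to mouth [ 9.31 -5.07]
s2 tool x,y cm to mouth [ 9.3  -0.07]
s1 tool x,y cm to mouth [9.29 4.92]
s0 tool x,y cm to mouth [9.28 9.93]
[277. 156.] [268 148  20  18 349] beam x,y mm -43.3 23.6
[354. 157.] [343 148  23  19 386] beam x,y mm -43.0 -24.8
[424. 160.] [413 151  23  18 372] beam x,y mm -42.6 -74.0
scene [398.3 240.1] [394 236  10  10  73] [[0.4715 0.3824 0.06  ]]
side [200.1 138.3] [197 136   8   6  35] [[0.4735 0.3872 0.06  ]]
button [0.4727 0.3826 0.0633]
```

Request:
{"fn": "send_rows", "kwargs": {
  "motion": [
    {"x":0,"y":0,"z":-3,"rx":0,"ry":0,"rz":0,"jaw":0},
    {"x":4.4,"y":0.2,"z":-3,"rx":0,"ry":0,"rz":0,"jaw":0},
    {"x":4.4,"y":0.2,"z":0,"rx":0,"ry":0,"rz":0,"jaw":0},
    {"x":4.4,"y":0.2,"z":0,"rx":0,"ry":0,"rz":0,"jaw":0},
    {"x":4.4,"y":0.3,"z":0,"rx":0,"ry":0,"rz":0,"jaw":0}
  ]
}}

```text
clock: 48.4
tool_pos: [0.4929, 0.1644, 0.1707]
eef_rot: [0.652, 0.759, 0.0, -0.0]
contact_force: [0.5, -0.3, -0.6]
opening: 0.002
finger_force: 0.0
```

Request:
{"fn": "send_rows", "kwargs": {
  "motion": [
    {"x":4.4,"y":0.3,"z":0,"rx":0,"ry":0,"rz":0,"jaw":0},
    {"x":4.4,"y":0.3,"z":0,"rx":0,"ry":0,"rz":0,"jaw":0},
    {"x":4.4,"y":0.3,"z":0,"rx":0,"ry":0,"rz":0,"jaw":0},
    {"x":4.4,"y":0.2,"z":0,"rx":0,"ry":0,"rz":0,"jaw":0},
    {"x":4.2,"y":0.2,"z":0,"rx":0,"ry":0,"rz":0,"jaw":0}
  ]
}}

```text
clock: 48.9
tool_pos: [0.4723, 0.3823, 0.1702]
eef_rot: [0.651, 0.759, -0.0, -0.0]
contact_force: [0.5, -0.2, -0.1]
opening: 0.005
finger_force: 0.0
```

Request:
{"fn": "send_rows", "kwargs": {
  "motion": [
    {"x":0,"y":0,"z":0,"rx":0,"ry":0,"rz":0,"jaw":0},
    {"x":0,"y":0,"z":0,"rx":0,"ry":0,"rz":0,"jaw":0},
    {"x":0,"y":0,"z":0,"rx":0,"ry":0,"rz":0,"jaw":0},
    {"x":0,"y":0,"z":0,"rx":0,"ry":0,"rz":0,"jaw":0},
    {"x":0,"y":0,"z":0,"rx":0,"ry":0,"rz":0,"jaw":0}
  ]
}}

```text
clock: 49.4
tool_pos: [0.4747, 0.3776, 0.1706]
eef_rot: [0.653, 0.757, -0.0, 0.0]
contact_force: [0.1, 0.4, -0.5]
opening: 0.009
finger_force: 0.0
```

```bash
python3 - <<'E'
from plant import *
from h import *
s=snapshot("wrist"); st=get_state(); p=st["tool_pos"]; Rm=R.from_quat(st["eef_rot"]).as_matrix()
print("tcp",p.round(4),st["q"].round(3))
hsv=cv2.cvtColor(s["img"],cv2.COLOR_RGB2HSV); m=(hsv[...,2]>190)&(hsv[...,1]<50)
print("expected px",proj(s,[[.4725,.383,.062]],True).round(0))
for c,sb,l in blobs(m,150,6000):
    w=onz(s,c,.06,True)[0]; print(c.round(0),sb,w.round(4),"tool cm",(Rm.T@(w-p)*100).round(2))
cv2.imwrite("pics/btn.png",cv2.cvtColor(s["img"],cv2.COLOR_RGB2BGR))
E
```

```text
tcp [0.4746 0.3779 0.1706] [-0.87   0.776  0.218  1.709 -0.241  0.683 -0.377]
expected px [[275. 209.]]
[275. 211.] [259 195  34  33 904] [0.4733 0.3813 0.06  ] tool cm [ 0.36 -0.08 11.06]
```

View pics/btn.png

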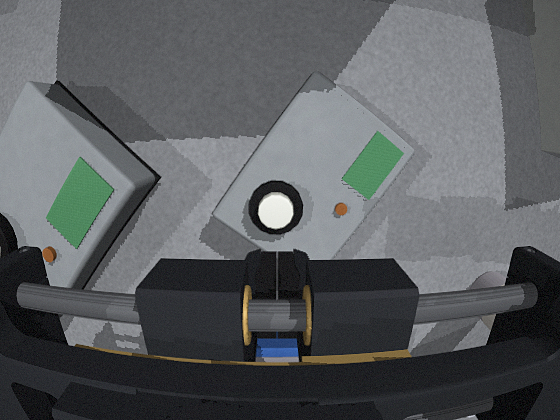

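Request:
{"fn": "send_rows", "kwargs": {
  "motion": [
    {"x":0.35,"y":-0.08,"z":3,"rx":0,"ry":0,"rz":0,"jaw":0},
    {"x":0,"y":0,"z":3,"rx":0,"ry":0,"rz":0,"jaw":0},
    {"x":0,"y":0,"z":2.2,"rx":0,"ry":0,"rz":0,"jaw":0},
    {"x":0,"y":0,"z":0.5,"rx":0,"ry":0,"rz":0,"jaw":0},
    {"x":0,"y":0,"z":0,"rx":0,"ry":0,"rz":0,"jaw":0}
  ]
}}

```text
clock: 49.95
tool_pos: [0.4729, 0.3818, 0.0831]
eef_rot: [0.653, 0.758, -0.001, -0.0]
contact_force: [0.6, -0.0, 1.0]
opening: 0.004
finger_force: 0.0
```

Request:
{"fn": "send_rows", "kwargs": {
  "motion": [
    {"x":0,"y":0,"z":0.2,"rx":0,"ry":0,"rz":0,"jaw":0},
    {"x":0,"y":0,"z":0.2,"rx":0,"ry":0,"rz":0,"jaw":0},
    {"x":0,"y":0,"z":0,"rx":0,"ry":0,"rz":0,"jaw":0},
    {"x":0,"y":0,"z":0,"rx":0,"ry":0,"rz":0,"jaw":0},
    {"x":0,"y":0,"z":0,"rx":0,"ry":0,"rz":0,"jaw":0}
  ]
}}

```text
clock: 50.45
tool_pos: [0.4731, 0.3826, 0.0799]
eef_rot: [0.652, 0.758, 0.0, 0.0]
contact_force: [-0.2, 0.1, 0.7]
opening: 0.004
finger_force: 0.0
```

Request:
{"fn": "send_rows", "kwargs": {
  "motion": [
    {"x":0,"y":0,"z":0.2,"rx":0,"ry":0,"rz":0,"jaw":0},
    {"x":0,"y":0,"z":0.2,"rx":0,"ry":0,"rz":0,"jaw":0},
    {"x":0,"y":0,"z":0,"rx":0,"ry":0,"rz":0,"jaw":0},
    {"x":0,"y":0,"z":0,"rx":0,"ry":0,"rz":0,"jaw":0},
    {"x":0,"y":0,"z":0,"rx":0,"ry":0,"rz":0,"jaw":0}
  ]
}}

```text
clock: 50.95
tool_pos: [0.4732, 0.3827, 0.0757]
eef_rot: [0.652, 0.758, 0.0, 0.0]
contact_force: [0.0, 0.9, 2.8]
opening: 0.003
finger_force: 1.5
```

Request:
{"fn": "send_rows", "kwargs": {
  "motion": [
    {"x":0,"y":0,"z":0.2,"rx":0,"ry":0,"rz":0,"jaw":0},
    {"x":0,"y":0,"z":0,"rx":0,"ry":0,"rz":0,"jaw":0},
    {"x":0,"y":0,"z":0,"rx":0,"ry":0,"rz":0,"jaw":0},
    {"x":0,"y":0,"z":0,"rx":0,"ry":0,"rz":0,"jaw":0},
    {"x":0,"y":0,"z":0,"rx":0,"ry":0,"rz":0,"jaw":0}
  ]
}}

```text
clock: 51.45
tool_pos: [0.4732, 0.3826, 0.0736]
eef_rot: [0.652, 0.758, 0.0, 0.0]
contact_force: [-0.0, 1.0, 4.0]
opening: 0.003
finger_force: 2.1
```

Request:
{"fn": "send_rows", "kwargs": {
  "motion": [
    {"x":0,"y":0,"z":0.2,"rx":0,"ry":0,"rz":0,"jaw":0},
    {"x":0,"y":0,"z":0,"rx":0,"ry":0,"rz":0,"jaw":0},
    {"x":0,"y":0,"z":0,"rx":0,"ry":0,"rz":0,"jaw":0},
    {"x":0,"y":0,"z":0,"rx":0,"ry":0,"rz":0,"jaw":0},
    {"x":0,"y":0,"z":0,"rx":0,"ry":0,"rz":0,"jaw":0}
  ]
}}

```text
clock: 51.95
tool_pos: [0.4732, 0.3827, 0.0724]
eef_rot: [0.652, 0.758, 0.001, -0.0]
contact_force: [-0.4, -0.6, 10.9]
opening: 0.005
finger_force: 5.6
```

Request:
{"fn": "send_rows", "kwargs": {
  "motion": [
    {"x":0,"y":0,"z":0.2,"rx":0,"ry":0,"rz":0,"jaw":0},
    {"x":0,"y":0,"z":0,"rx":0,"ry":0,"rz":0,"jaw":0},
    {"x":0,"y":0,"z":0,"rx":0,"ry":0,"rz":0,"jaw":0},
    {"x":0,"y":0,"z":0,"rx":0,"ry":0,"rz":0,"jaw":0},
    {"x":0,"y":0,"z":0,"rx":0,"ry":0,"rz":0,"jaw":0}
  ]
}}

```text
clock: 52.45
tool_pos: [0.4732, 0.3827, 0.0722]
eef_rot: [0.652, 0.758, 0.001, -0.0]
contact_force: [-3.5, -1.5, 24.4]
opening: 0.006
finger_force: 12.3
```

Request:
{"fn": "send_rows", "kwargs": {
  "motion": [
    {"x":0,"y":0,"z":0.2,"rx":0,"ry":0,"rz":0,"jaw":0},
    {"x":0,"y":0,"z":0,"rx":0,"ry":0,"rz":0,"jaw":0},
    {"x":0,"y":0,"z":0,"rx":0,"ry":0,"rz":0,"jaw":0},
    {"x":0,"y":0,"z":0,"rx":0,"ry":0,"rz":0,"jaw":0},
    {"x":0,"y":0,"z":0,"rx":0,"ry":0,"rz":0,"jaw":0}
  ]
}}

```text
clock: 52.95
tool_pos: [0.4732, 0.3827, 0.0719]
eef_rot: [0.652, 0.758, 0.001, -0.0]
contact_force: [-7.4, -3.3, 38.6]
opening: 0.009
finger_force: 19.1
```

Request:
{"fn": "send_rows", "kwargs": {
  "motion": [
    {"x":0,"y":0,"z":-0.6,"rx":0,"ry":0,"rz":0,"jaw":0},
    {"x":0,"y":0,"z":-1,"rx":0,"ry":0,"rz":0,"jaw":0},
    {"x":0,"y":0,"z":-3,"rx":0,"ry":0,"rz":0,"jaw":0},
    {"x":0,"y":0,"z":-4,"rx":0,"ry":0,"rz":0,"jaw":0},
    {"x":0,"y":0,"z":-4,"rx":0,"ry":0,"rz":0,"jaw":0}
  ]
}}

```text
clock: 53.45
tool_pos: [0.4717, 0.3813, 0.1935]
eef_rot: [0.652, 0.758, -0.002, -0.0]
contact_force: [0.5, 0.6, -0.0]
opening: 0.003
finger_force: 0.0
```

Request:
{"fn": "send_rows", "kwargs": {
  "motion": [
    {"x":0,"y":0,"z":0,"rx":0,"ry":0,"rz":0,"jaw":0},
    {"x":0,"y":0,"z":0,"rx":0,"ry":0,"rz":0,"jaw":0},
    {"x":0,"y":0,"z":0,"rx":0,"ry":0,"rz":0,"jaw":0},
    {"x":0,"y":0,"z":0,"rx":0,"ry":0,"rz":0,"jaw":0},
    {"x":0,"y":0,"z":0,"rx":0,"ry":0,"rz":0,"jaw":0}
  ]
}}

```text
clock: 53.95
tool_pos: [0.4722, 0.3819, 0.1921]
eef_rot: [0.652, 0.758, -0.001, -0.0]
contact_force: [0.3, 0.3, -0.0]
opening: 0.008
finger_force: 0.0
```

```bash
python3 - <<'E'
from plant import *
from h import *
t=snapshot("side"); print(get_state()["tool_pos"])
cv2.imwrite("pics/fin.png",cv2.cvtColor(t["img"],cv2.COLOR_RGB2BGR))
E
```

```text
[0.47241807 0.38203723 0.19238344]
```

View pics/fin.png

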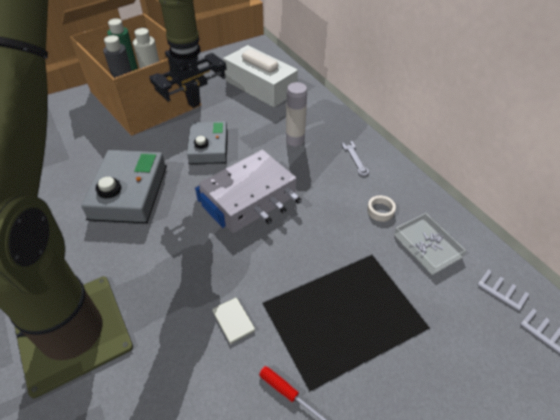

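The final picture shows the three rods home, with their tails in a row at about (265,215), (281,205) and (296,197). The mat is empty, the other items have not moved, and the arm is clear.

```bash
python3 -c "
from plant import *
print(finish_job())"
```

```text
the job is handed in; nothing more can be done
None
```

All three rods present were started half-way and then pushed home in sockets 0, 1 and 2, the smaller checker's button was pressed fully down and released, and the job was handed in at about 54 s; no verdict was returned.

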